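# Open the thermostat well and empty it

## Task

Empty the thermostat well for cleaning: turn its four turn buttons about a quarter turn aside, either way, then lift the freed panel out by its handle and lay it flat, handle up, on the middle of the rubber mat. Stand every cuvette rack from the well in the steel tray, upright, each flat on the tray's floor. The cuvettes are fragile: grip the racks lightly (the pads may press with 50 N at most) and set them down gently, without dropping; leave the timer, the vial and the reagent bottle alone.

Things in the scene. Friction and masses are not known exactly. Their poses are not given: they have to be found in the camera images.
- well: Fixed low white box, 200 (own x, away from the robot) x 246 x 50 mm; origin: centre of its underside, z up. Its rim, 50 mm up, surrounds the panel in a 146 x 227 mm recess. Below, open 130 x 212 mm, are three 38 mm wide slots at own y -62, 0, +62 mm, floors 8 mm up, with 5 mm higher lands between and beside them; two or three hold a rack lying along own x.
- panel: Loose flat aluminium panel, 140 (own x) x 222 (own y) x 8 mm, 0.3 kg; origin: centre of its underside, z up. It starts in the well's recess, on a ledge 42 mm up, flush with the rim, 2.5 mm play all round. On its middle a black bow handle: grip bar 100 mm along own y, 12 mm wide, 34 to 46 mm above the origin, feet at both ends, free space under it.
- tray: Fixed stainless instrument tray, outside 160 (own x) x 214 (own y) mm, walls 4 mm thick and 20 mm high; origin at the centre of its underside, z up. Inside it is 152 x 206 mm. Left or right of the well.
- tray_liner: Dark rubber liner that is the inner floor of the tray; its top lies 6 mm above the worktop.
- mat: Fixed plain dark rubber mat, 170 (own x) x 230 (own y) x 3 mm, on the worktop on the other side of the well from the tray; origin at the centre of its underside.
- timer: Bystander: loose white bench timer, 64 x 66 x 19 mm, near the front edge.
- vial: Bystander: loose test strip vial with a broad screw cap, 37 mm across, 66 mm tall, standing at the far right.
- bottle: Bystander: loose small capped reagent bottle, 34 mm across, 62 mm tall, standing at the back left.
- pivot_near_left (a point): Turn button on the near rim of the well (as the robot sees it), on the left: an aluminium bar with round ends, 37 mm long, 14 mm wide, standing from 2 to 20 mm above the rim. This point is on its vertical pivot axis, 11 mm above the rim; its x axis points along the bar to the nose, which ends 30 mm from the pivot. The pivot stands 20 mm outside the panel's edge.
- button_near_left (a joint): Angle of the near left turn button, rad: 0 = nose straight over the panel (holding it, starts near this), positive = anticlockwise from above; it turns freely to +1.65 or -1.65, with light friction (0.05 N m), and stays where it is left. Beyond 1.1 either way the panel is free.
- pivot_near_right (a point): Turn button on the near rim of the well (as the robot sees it), on the right: an aluminium bar with round ends, 37 mm long, 14 mm wide, standing from 2 to 20 mm above the rim. This point is on its vertical pivot axis, 11 mm above the rim; its x axis points along the bar to the nose, which ends 30 mm from the pivot. The pivot stands 20 mm outside the panel's edge.
- button_near_right (a joint): Angle of the near right turn button, rad: 0 = nose straight over the panel (holding it, starts near this), positive = anticlockwise from above; it turns freely to +1.65 or -1.65, with light friction (0.05 N m), and stays where it is left. Beyond 1.1 either way the panel is free.
- pivot_far_left (a point): Turn button on the far rim of the well (as the robot sees it), on the left: an aluminium bar with round ends, 37 mm long, 14 mm wide, standing from 2 to 20 mm above the rim. This point is on its vertical pivot axis, 11 mm above the rim; its x axis points along the bar to the nose, which ends 30 mm from the pivot. The pivot stands 20 mm outside the panel's edge.
- button_far_left (a joint): Angle of the far left turn button, rad: 0 = nose straight over the panel (holding it, starts near this), positive = anticlockwise from above; it turns freely to +1.65 or -1.65, with light friction (0.05 N m), and stays where it is left. Beyond 1.1 either way the panel is free.
- pivot_far_right (a point): Turn button on the far rim of the well (as the robot sees it), on the right: an aluminium bar with round ends, 37 mm long, 14 mm wide, standing from 2 to 20 mm above the rim. This point is on its vertical pivot axis, 11 mm above the rim; its x axis points along the bar to the nose, which ends 30 mm from the pivot. The pivot stands 20 mm outside the panel's edge.
- button_far_right (a joint): Angle of the far right turn button, rad: 0 = nose straight over the panel (holding it, starts near this), positive = anticlockwise from above; it turns freely to +1.65 or -1.65, with light friction (0.05 N m), and stays where it is left. Beyond 1.1 either way the panel is free.
- rack_0: Loose black cuvette rack with a row of cuvettes, 28 (own x) x 104 (own y) x 26 mm high, 0.08 kg; origin at the centre of its underside, z up. Fragile: hold it across its 28 mm width with a light grip. May be absent.
- rack_1: Loose black cuvette rack with a row of cuvettes, 28 (own x) x 104 (own y) x 26 mm high, 0.08 kg; origin at the centre of its underside, z up. Fragile: hold it across its 28 mm width with a light grip. May be absent.
- rack_2: Loose black cuvette rack with a row of cuvettes, 28 (own x) x 104 (own y) x 26 mm high, 0.08 kg; origin at the centre of its underside, z up. Fragile: hold it across its 28 mm width with a light grip. May be absent.

How it is judged:
By the outcome, as a careful person would: the job done as asked, in the order asked, and still so for the second after the job is handed in, with the robot touching nothing.
Of rack_0, rack_1, rack_2 only 2 to 3 are there at a start; the rules pass over those that are not, and their reading is None.
At some moment in a run one of rack_0, rack_1, rack_2, panel may be knocked a few centimetres aside while the robot is not near it.
It also fails if it takes over 208 s, if anything falls off the work surface, if the arm or the gripper's body presses on something with over 40 N, if the wrist force passes 120 N, or if a joint passes its speed limit or range.

## Robot

A 6-joint arm with a two-finger parallel gripper is mounted at the origin on a cart in front of the work surface, level with it; the furniture and walls round the work are solid. World frame = base frame: x ahead of the robot, y to its left, z up, the work surface at z = 0. Lengths are in m, angles in rad, forces in N, time in s.
With the tool pointing down it reaches from about 0.325 to 0.9 m from the base axis. Payload 6.1 kg.
Tool frame: the origin (TCP) lies on the centre line of the jaws, within the pads' length; the fingertips stand robot.tip_extent ahead of it and the grasp point (between the pads) is the TCP (robot.tip_extent is the distance from the TCP to the fingertips, in m); z points along the fingers, y is the line along which they close (so a half turn about z gives the same grasp; the last joint's range is limited). The gripper opens to 85 mm and grips with 20 to 120 N. Pads are 22 mm wide; open, the fingers measure 114 mm over their backs; the gripper's body (76 mm by 85 mm) begins 54 mm behind the grasp point. The pads swing forward as they close: fully open they stand 13 mm farther back than shut.
Start: joints at [1.213, 0.22, 1.526, -0, 1.395, -0.126], TCP at [0.144, 0.608, 0.219] pointing down, gripper open.
Joint ranges: [-2.98, 2.98], [-0.91, 2.08], [0.09, 2.57], [-1.24, 4.39], [0.2, 2.65], [-2.68, 2.68]. Speed limits (rad/s): [2.57, 2.57, 3.01, 3.14, 3.14, 3.14].

## Interface

Orientations are given as a rotation vector (axis times angle).
In Python, from station import robot gives the robot as it stands. The module is installed in compiled form; this text tells all that it offers.
- The arm moves only by the tool servo_tool, never from a script. Its argument "plan" is a list of rows, each a list of 7 numbers: the shift along the tool's x, y, z in units of 0.03 m (1.0 is 0.03 m), then the turn, a rotation vector about the tool's x, y, z in units of 0.1 rad (1.0 is 0.1 rad), then the closure in counts, from 0 (fully open) to 255 (shut). A call has exactly 8 rows; each row shifts and turns the commanded pose from where the row before left it, along the tool's axes as they then stand; what a row does not reach is not made up. A row lasts 1/10 s, in which the tool goes at most 50 mm and 8.59 degrees, less where a joint would pass 70% of its speed; a pose out of reach is approached as far as the arm can. A call with a number of a shift or a turn outside -1 to 1 is refused whole. A call with a gripper value outside its range is refused whole. The fingers move at their own pace and stop on an object; "grip_force" is the grip in N (left out, the last holds). Time passes only in rows, so rows that do not move let the fingers close, or fill a call up. It gives the time, the measured TCP pose, the force, the opening and the grip force at its end, in the units of the state.
- robot.get_obs(): the state, without advancing time (a new reading comes with each control period).
- robot.capture(name): name is "scene" or "top" or "wrist"; returns a dict with "img" (480x640x3 uint8, blue, green, red), "fx", "fy", "cx", "cy" (pixels), "rvec" (rotation vector, rad) and "tvec" (3), from world to camera coordinates, as OpenCV has them; the wrist camera has in their place "tool_from_camera" (4x4, takes a point from camera to tool coordinates, whose origin is the TCP and whose axes are the flange's). Camera axes: x right, y down, z forward; pixel columns grow to the right and rows downward; lengths in m; the calibration is good to about 2 mm. A picture is of the moment at which its call begins: read the wrist's pose just before it. There is no depth.
- robot.job_done(): hands the job in; it is judged then, once.
The state is a dict: "time_s": time; "joint_pos": joint angles; "dq": joint speeds; "joint_efforts": joint torques, N m; "ee_pos": TCP position; "tcp_rot": TCP orientation; "contact_force": force on the tool from outside, world axes, zero at the start; "torque": the same for the moment, N m; "width": opening from 0.0 (shut) to 1.0 (fully open); "finger_force": force on a finger pad.
Only numpy, scipy, OpenCV 4.12 (cv2) and the standard library are available. Lean on these libraries where they do the work, as an engineer would, in place of code of your own. Each camera call takes 0.05 s, during which the arm holds its last target. There are 200 camera calls.

## Working session

There is one attempt and no reset: what is moved stays moved. The work goes in short steps, Python scripts to look and compute and a tool call to move; the robot and the scene stay as the last step left them, time stands still between calls to the robot, and variables do not carry over. Pictures are saved under pics/ and viewed, at most 15 in all, crops included, and the job is handed in when it is done.

Besides the shell and the picture viewer there is one more tool, called after "Request:" by a JSON object that holds its "fn" and its "kwargs", one argument or row to a line. servo_tool: Moves the arm, as the interface text tells. Shifts and turns lie within -1 to 1; 1 stands for 0.03 m of shift or 0.1 rad of turn. Its arguments: {"type":"object","properties":{"plan":{"type":"array"},"grip_force":{"type":"number"}},"required":["plan"]}

```bash
mkdir -p pics; cat > h.py <<'E'
import numpy as np, cv2
from station import robot
from scipy.spatial.transform import Rotation as R
def cap(n):
    o=robot.get_obs(); c=robot.capture(n); 
    K=np.array([[c['fx'],0,c['cx']],[0,c['fy'],c['cy']],[0,0,1.]])
    if n=='wrist':
        T=np.eye(4);T[:3,:3]=R.from_rotvec(o['tcp_rot']).as_matrix();T[:3,3]=o['ee_pos'];T=T@np.array(c['tool_from_camera'])
    else:
        T=np.eye(4);T[:3,:3]=R.from_rotvec(np.ravel(c['rvec'])).as_matrix();T[:3,3]=np.ravel(c['tvec']);T=np.linalg.inv(T)
    return c['img'],K,T
def ray(K,T,px,z):
    px=np.atleast_2d(np.array(px,float)); d=np.c_[px,np.ones(len(px))]@np.linalg.inv(K).T@T[:3,:3].T
    return T[:3,3]+d*((z-T[2,3])/d[:,2])[:,None]
def proj(K,T,P):
    q=(np.atleast_2d(P)-T[:3,3])@T[:3,:3]@K.T; return q[:,:2]/q[:,2:]
E
python3 - <<'E'
from h import *
o=robot.get_obs();print(o, robot.tip_extent)
for n in('top','scene'):
    i,K,T=cap(n);cv2.imwrite(f'pics/{n}0.png',i);print(n,T.round(3).tolist(),K[0,0])
    np.savez(f'{n}0.npz',K=K,T=T)
E
```

```text
{'time_s': 0.0, 'joint_pos': array([ 1.21293338e+00,  2.21249709e-01,  1.52755692e+00, -4.95141034e-05,
        1.39467604e+00, -1.26106712e-01]), 'dq': array([ 0.00160699,  0.00207196, -0.00073806,  0.00072829,  0.00025567,
        0.00156666]), 'joint_efforts': array([ 1.30743578e-03, -4.96877360e+01, -3.89410830e+01, -7.73304509e-05,
        1.06402498e-02,  1.51993362e-05]), 'ee_pos': array([0.14336755, 0.60771952, 0.21751332]), 'tcp_rot': array([-3.63167028e-01, -3.12012139e+00,  2.90030648e-03]), 'contact_force': array([-0.23431609,  0.19594387,  0.44650177]), 'torque': array([ 0.00772347, -0.01357423,  0.02672235]), 'finger_force': 0.0, 'width': 1.0003811476691529} 0.019
top [[0.011, -0.782, 0.623, -0.689], [-1.0, -0.015, -0.001, -0.058], [0.01, -0.623, -0.782, 1.603], [0.0, 0.0, 0.0, 1.0]] 581.7201940436676
scene [[0.659, -0.535, 0.529, -0.149], [-0.752, -0.48, 0.452, -0.666], [0.012, -0.695, -0.719, 1.019], [0.0, 0.0, 0.0, 1.0]] 489.8311457088374
```

View pics/top0.png

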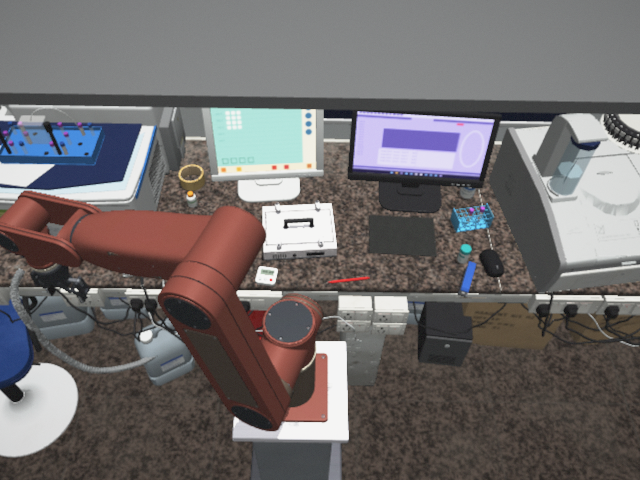

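View pics/scene0.png

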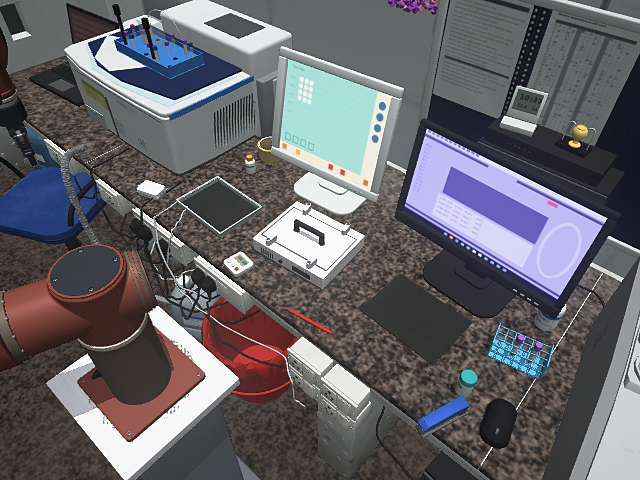

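The top view shows the well at about (300,230) and the mat at (402,235), with the tray hidden by the arm. The scene view shows the tray at (218,205), the well at (308,243) and the mat at (416,315).

```bash
python3 - <<'E'
from h import *
s=np.load('scene0.npz');K,T=s['K'],s['T']
print('well rim',ray(K,T,[[255,240],[305,205],[363,238],[321,278]],.05).round(3).tolist())
print('tray',ray(K,T,[[177,205],[218,178],[262,207],[218,236]],.02).round(3).tolist())
print('mat',ray(K,T,[[361,311],[399,276],[470,324],[430,359]],.003).round(3).tolist())
print('handle',ray(K,T,[[296,226],[325,239]],.088).round(3).tolist())
print('timer,vial,bottle',ray(K,T,[[238,262],[467,385],[250,165]],.03).round(3).tolist())
c=robot.capture('wrist');print(c['tool_from_camera'],c['fx'])
print(R.from_rotvec(robot.get_obs()['tcp_rot']).as_matrix().round(3))
E
```

```text
well rim [[0.445, 0.095, 0.05], [0.645, 0.092, 0.05], [0.651, -0.122, 0.05], [0.465, -0.131, 0.05]]
tray [[0.408, 0.406, 0.02], [0.577, 0.415, 0.02], [0.575, 0.206, 0.02], [0.404, 0.21, 0.02]]
mat [[0.48, -0.254, 0.003], [0.641, -0.259, 0.003], [0.631, -0.483, 0.003], [0.479, -0.462, 0.003]]
handle [[0.534, 0.022, 0.088], [0.549, -0.07, 0.088]]
timer,vial,bottle [[0.37, 0.084, 0.03], [0.462, -0.564, 0.03], [0.686, 0.379, 0.03]]
[[ 8.03229641e-04 -9.60658385e-01 -2.77731564e-01  7.08824089e-02]
 [ 9.99999666e-01  7.29220973e-04  3.69771186e-04 -3.87191349e-04]
 [-1.52696109e-04 -2.77731768e-01  9.60658650e-01 -1.56159506e-01]
 [ 0.00000000e+00  0.00000000e+00  0.00000000e+00  1.00000000e+00]] 330.64627482475015
[[-0.973  0.23  -0.001]
 [ 0.23   0.973 -0.001]
 [ 0.    -0.001 -1.   ]]
```

Request:
{"fn": "servo_tool", "kwargs": {
  "plan": [
    [-0.86, -0.99, -0.18, 0, 0, 0, 0],
    [-0.86, -0.99, -0.18, 0, 0, 0, 0],
    [-0.86, -0.99, -0.18, 0, 0, 0, 0],
    [-0.86, -0.99, -0.18, 0, 0, 0, 0],
    [-0.86, -0.99, -0.18, 0, 0, 0, 0],
    [-0.86, -0.99, -0.18, 0, 0, 0, 0],
    [-0.86, -0.99, -0.18, 0, 0, 0, 0],
    [-0.86, -0.99, -0.18, 0, 0, 0, 0]
  ]
}}

```text
time_s: 0.95
ee_pos: [0.2902, 0.3281, 0.2618]
tcp_rot: [0.363, 3.121, -0.0]
contact_force: [1.6, -0.9, 0.6]
width: 1.001
finger_force: 0.0
```

Request:
{"fn": "servo_tool", "kwargs": {
  "plan": [
    [-0.86, -0.99, -0.18, 0, 0, 0, 255],
    [-0.86, -0.99, -0.18, 0, 0, 0, 255],
    [-0.86, -0.99, -0.18, 0, 0, 0, 255],
    [-0.86, -0.99, -0.18, 0, 0, 0, 255],
    [-0.86, -0.99, -0.18, 0, 0, 0, 255],
    [-0.86, -0.99, -0.18, 0, 0, 0, 255],
    [-0.86, -0.99, -0.18, 0, 0, 0, 255],
    [-0.86, -0.99, -0.18, 0, 0, 0, 255]
  ]
}}

```text
time_s: 1.75
ee_pos: [0.4365, 0.0494, 0.3051]
tcp_rot: [0.364, 3.12, 0.0]
contact_force: [0.7, -0.1, -0.7]
width: -0.001
finger_force: 0.0
```

Request:
{"fn": "servo_tool", "kwargs": {
  "plan": [
    [-0.86, -0.99, -0.18, 0, 0, 0, 255],
    [-0.86, -0.99, -0.18, 0, 0, 0, 255],
    [0, 0, 0, 0, 0, -0.77, 255],
    [0, 0, 0, 0, 0, -0.77, 255],
    [0, 0, 0, 0, 0, -0.77, 255],
    [0, 0, 0, 0, 0, 0, 255],
    [0, 0, 0, 0, 0, 0, 255],
    [0, 0, 0, 0, 0, 0, 255]
  ]
}}

```text
time_s: 2.55
ee_pos: [0.4727, -0.0186, 0.3157]
tcp_rot: [-0.003, -3.141, 0.0]
contact_force: [-0.0, 0.3, 0.3]
width: 0.001
finger_force: 0.0
```

```bash
cat > w.py <<'E'
import sys
from h import *
n=sys.argv[1]
o=robot.get_obs();print(o['time_s'],o['ee_pos'].round(4),R.from_rotvec(o['tcp_rot']).as_matrix().round(3).tolist(),robot.tip_extent,o['width'])
i,K,T=cap('wrist');cv2.imwrite(f'pics/{n}.png',i);np.savez(f'{n}.npz',K=K,T=T)
E
python3 w.py w1
```

```text
2.55 [ 0.4727 -0.0186  0.3157] [[-1.0, 0.002, -0.0], [0.002, 1.0, -0.0], [0.0, -0.0, -1.0]] 0.019 0.001248900506351789
```

View pics/w1.png

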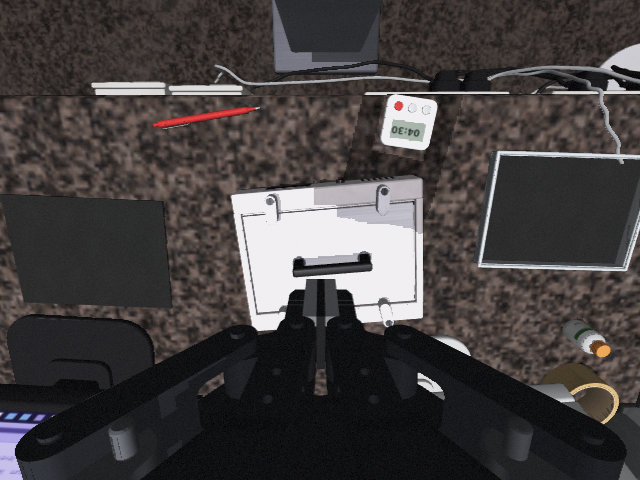

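```bash
python3 - <<'E'
from h import *
s=np.load('w1.npz');K,T=s['K'],s['T']
p=lambda n,q,z:print(n,ray(K,T,q,z)[:,:2].round(3).tolist())
p('rim nr nl fl fr',[[233,196],[421,178],[423,319],[250,331]],.05)
p('panel',[[241,216],[414,200],[416,303],[257,315]],.05)
p('handle',[[293,271],[371,265]],.085)
p('pivots nl nr',[[384,190],[269,200]],.07)
p('noses nl nr fl',[[383,215],[276,221],[384,299]],.07)
p('fl tail',[[391,327]],.07)
p('tray',[[498,152],[479,267],[628,270]],.02)
p('mat',[[5,195],[164,203],[171,306],[26,302]],.003)
i=cv2.imread('pics/w1.png');cv2.imwrite('pics/w1c.png',cv2.resize(i[165:345,220:440],None,fx=3.3,fy=3.3,interpolation=cv2.INTER_CUBIC))
E
```

```text
rim nr nl fl fr [[0.468, -0.131], [0.446, 0.108], [0.645, 0.128], [0.664, -0.121]]
panel [[0.494, -0.122], [0.474, 0.102], [0.62, 0.116], [0.638, -0.109]]
handle [[0.557, -0.053], [0.549, 0.044]]
pivots nl nr [[0.458, 0.059], [0.47, -0.082]]
noses nl nr fl [[0.489, 0.059], [0.496, -0.074], [0.604, 0.066]]
fl tail [[0.646, 0.078]]
tray [[0.415, 0.216], [0.577, 0.213], [0.582, 0.431]]
mat [[0.474, -0.468], [0.485, -0.243], [0.649, -0.254], [0.642, -0.48]]
```

View pics/w1c.png

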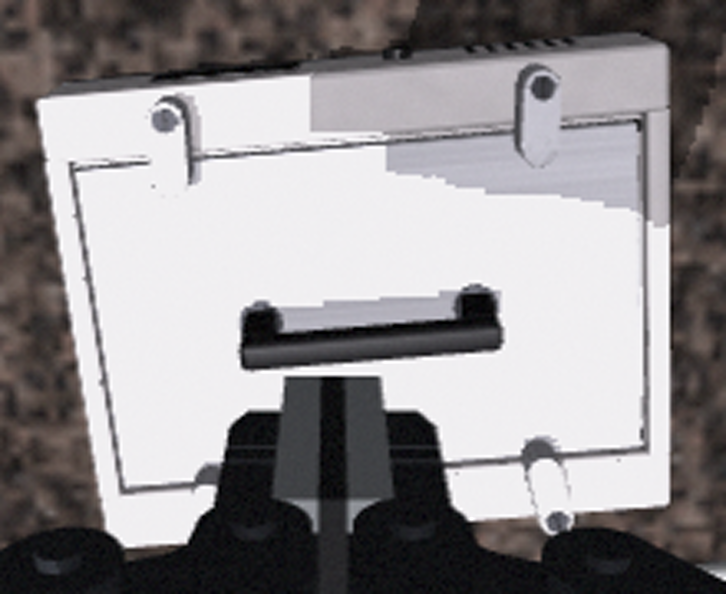

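Request:
{"fn": "servo_tool", "kwargs": {
  "plan": [
    [0, 0, 1, 0, 0, -0.87, 255],
    [-0.27, 0.69, 1, 0, 0, 0, 255],
    [-0.27, 0.69, 1, 0, 0, 0, 255],
    [0, 0, 1, 0, 0, 0, 255],
    [0, 0, 1, 0, 0, 0, 255],
    [0, 0, 1, 0, 0, 0, 255],
    [0, 0, 0.2, 0, 0, 0, 255],
    [0, 0, 0, 0, 0, 0, 255]
  ]
}}

```text
time_s: 3.4
ee_pos: [0.4845, 0.0241, 0.1291]
tcp_rot: [0.135, -3.136, -0.001]
contact_force: [-0.6, 0.0, 0.5]
width: 0.001
finger_force: 0.0
```

```bash
cat >> h.py <<'E'
C=np.array([.556,-.004]);Y=.085
def own(p):
    d=np.asarray(p)[:2]-C; c,s=np.cos(Y),np.sin(Y); return np.array([c*d[0]+s*d[1],c*d[1]-s*d[0]])
E
python3 w.py w2; python3 -c "
from h import *
o=robot.get_obs();print(own(o['ee_pos']))"
```

```text
3.4 [0.4845 0.0241 0.1291] [[-0.996, -0.086, -0.002], [-0.086, 0.996, 0.0], [0.002, 0.0, -1.0]] 0.019 0.0008865253889963571
[-0.06768226  0.03380696]
```

View pics/w2.png

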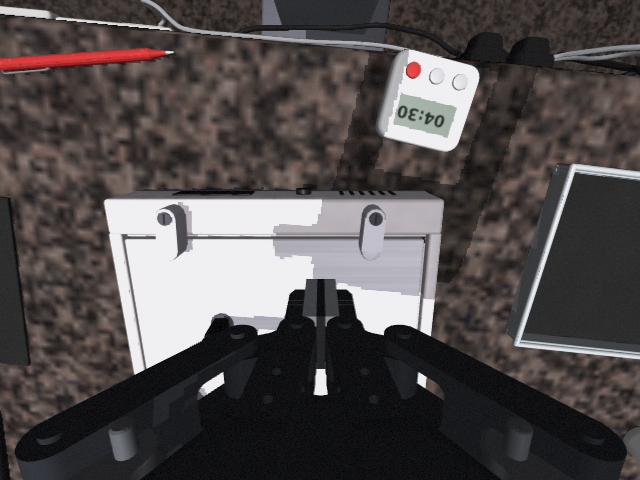

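```bash
python3 - <<'E'
from h import *
s=np.load('w2.npz');K,T=s['K'],s['T']
for q,z in [((375,218),.07),((165,217),.07),((369,256),.07),((178,257),.07),((106,200),.05),((442,199),.05)]:
    print(q,own(ray(K,T,q,z)[0]).round(4))
for t in(.0,.019): print(proj(K,T,[T0:=robot.get_obs()['ee_pos']-np.array([0,0,t])]))
E
```

```text
(375, 218) [-0.0913  0.0703]
(165, 217) [-0.0918 -0.0695]
(369, 256) [-0.0645  0.0675]
(178, 257) [-0.0636 -0.0642]
(106, 200) [-0.0997 -0.1198]
(442, 199) [-0.1008  0.1211]
[[320.10821756 289.15726882]]
[[320.12134973 274.84966987]]
```

Request:
{"fn": "servo_tool", "kwargs": {
  "plan": [
    [0, 0, 0.8, 0, 0, 0, 255],
    [0, 0, 0.7, 0, 0, 0, 255],
    [0, 0, 0.27, 0, 0, 0, 255],
    [0, 0.4, 0, 0, 0, 0, 255],
    [0, 0.4, 0, 0, 0, 0, 255],
    [0, 0.4, 0, 0, 0, 0, 255],
    [0, 0.33, 0, 0, 0, 0, 255],
    [0.13, 0, 0, 0, 0, 0, 255]
  ]
}}

```text
time_s: 4.25
ee_pos: [0.4779, 0.0709, 0.0775]
tcp_rot: [-0.139, 3.137, 0.0]
contact_force: [-0.4, -0.8, 0.5]
width: 0.005
finger_force: 0.0
```

```bash
python3 w.py w3
```

```text
4.25 [0.4779 0.0709 0.0775] [[-0.996, -0.088, 0.001], [-0.088, 0.996, 0.0], [-0.001, 0.0, -1.0]] 0.019 0.005402581100553362
```

View pics/w3.png

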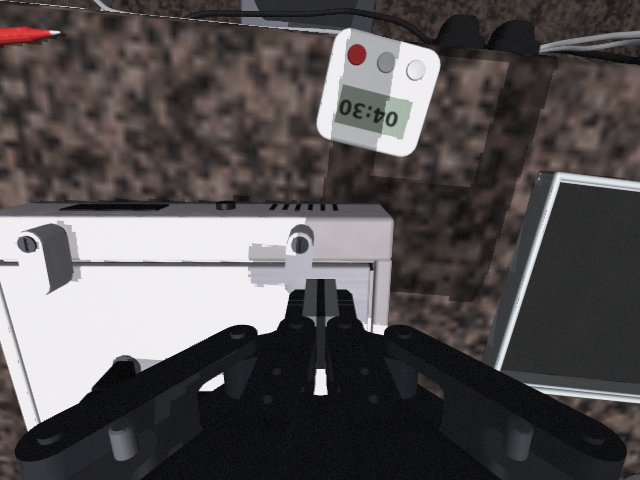

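```bash
python3 - <<'E'
import cv2
i=cv2.imread('pics/w3.png');cv2.imwrite('pics/w3c.png',cv2.resize(i[200:340,220:400],None,fx=4,fy=4,interpolation=cv2.INTER_CUBIC))
from h import *
s=np.load('w3.npz');print(own(ray(s['K'],s['T'],[300,242],.07)[0]),own(robot.get_obs()['ee_pos']))
E
```

```text
[-0.09262291  0.07054394] [-0.0724753   0.08069511]
```

View pics/w3c.png

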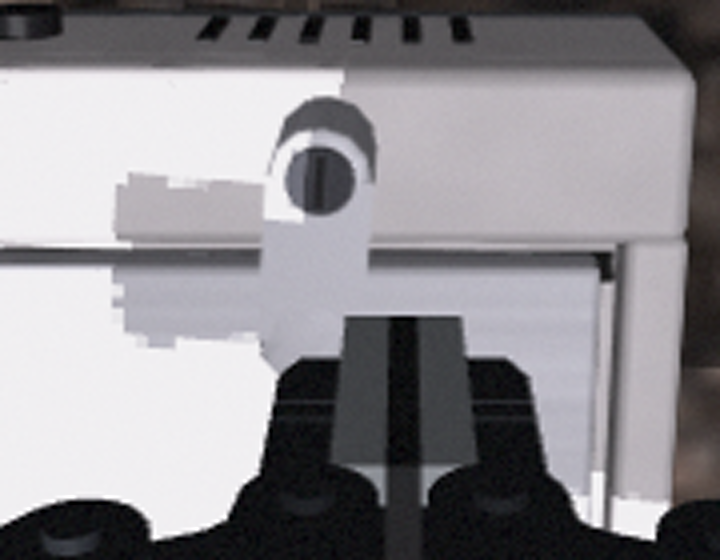

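```bash
python3 - <<'E'
from h import *
s=np.load('w3.npz');K,T=s['K'],s['T']
o=robot.get_obs();M=R.from_rotvec(o['tcp_rot']).as_matrix()
for e in (.0,.011):
  for z in (.019,.01,0,-.02,-.04): print(e,z,proj(K,T,o['ee_pos']+M@[e,0,z]).round(1),(proj(K,T,o['ee_pos']+M@[e,.01,z])-proj(K,T,o['ee_pos']+M@[e,-.01,z])).round(1))
E
```

```text
0.0 0.019 [[319.5 269.8]] [[35.2  0. ]]
0.0 0.01 [[319.5 276. ]] [[36.8  0. ]]
0.0 0 [[319.5 283.6]] [[38.9  0. ]]
0.0 -0.02 [[319.4 301.7]] [[43.9  0. ]]
0.0 -0.04 [[319.2 325.1]] [[50.3  0. ]]
0.011 0.019 [[319.5 251.4]] [[35.7  0. ]]
0.011 0.01 [[319.5 256.8]] [[37.5  0. ]]
0.011 0 [[319.5 263.5]] [[39.6  0. ]]
0.011 -0.02 [[319.4 279.4]] [[44.8  0. ]]
0.011 -0.04 [[319.2 300. ]] [[51.5  0. ]]
```

```bash
python3 - <<'E'
from h import *
i,K,T=cap('scene');o=robot.get_obs();M=R.from_rotvec(o['tcp_rot']).as_matrix()
u,v=proj(K,T,o['ee_pos'])[0].astype(int)
P=[proj(K,T,o['ee_pos']+M@[e,0,z])[0] for e in(-.011,0,.011) for z in(.019,.0,-.02)]
f=5;c=cv2.resize(i[v-60:v+50,u-75:u+75],None,fx=f,fy=f,interpolation=cv2.INTER_CUBIC)
for k,p in enumerate(P): cv2.circle(c,(int((p[0]-u+75.5)*f),int((p[1]-v+60.5)*f)),3,[(0,0,255),(0,255,0),(255,0,0)][k//3],-1)
cv2.imwrite('pics/s1.png',c)
E
```

```text
(no output)
```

View pics/s1.png

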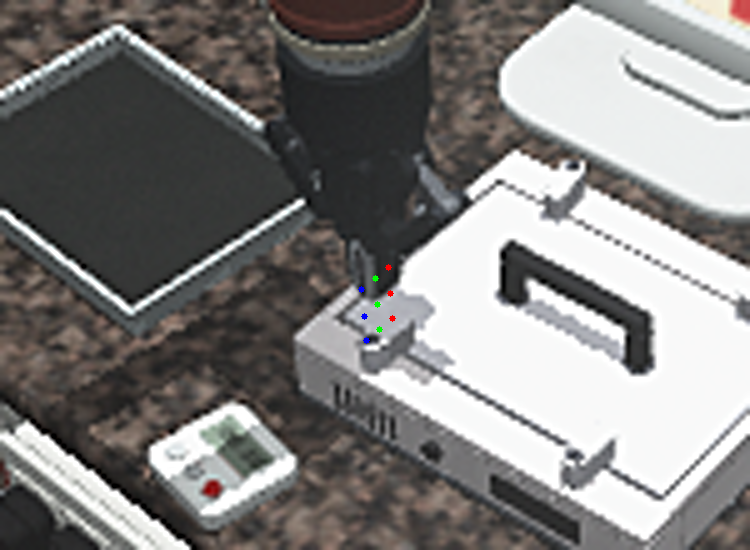

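Near-left nose is still straight at (298,290), and the finger is above it. Both views agree that the shut fingertip ends about 14 mm behind the reported TCP. I'll go back and descend lower, watching the force.

Request:
{"fn": "servo_tool", "kwargs": {
  "plan": [
    [-0.15, -0.75, 0, 0, 0, 0, 255],
    [0, -0.8, 0, 0, 0, 0, 255],
    [0, 0, 0.3, 0, 0, 0, 255],
    [0, 0, 0.3, 0, 0, 0, 255],
    [0, 0, 0.15, 0, 0, 0, 255],
    [0, 0, 0.12, 0, 0, 0, 255],
    [0, 0, 0.05, 0, 0, 0, 255],
    [0, 0, 0, 0, 0, 0, 255]
  ]
}}

```text
time_s: 5.15
ee_pos: [0.4857, 0.0238, 0.0488]
tcp_rot: [0.136, -3.138, -0.0]
contact_force: [0.3, 0.6, -0.6]
width: 0.004
finger_force: 0.0
```

Request:
{"fn": "servo_tool", "kwargs": {
  "plan": [
    [0, 0, 0.05, 0, 0, 0, 255],
    [0, 0, 0.05, 0, 0, 0, 255],
    [0, 0, 0, 0, 0, 0, 255],
    [0, 0.4, 0, 0, 0, 0, 255],
    [0, 0.4, 0, 0, 0, 0, 255],
    [0, 0.4, 0, 0, 0, 0, 255],
    [0, 0.33, 0, 0, 0, 0, 255],
    [0.13, 0, 0, 0, 0, 0, 255]
  ]
}}

```text
time_s: 5.95
ee_pos: [0.4802, 0.0705, 0.0471]
tcp_rot: [-0.136, 3.134, 0.001]
contact_force: [5.8, 2.6, -0.1]
width: -0.001
finger_force: 3.2
```

```bash
python3 w.py w4;  python3 - <<'E'
import cv2
a=cv2.imread('pics/w4.png');b=cv2.imread('pics/w2.png');cv2.imwrite('pics/w4c.png',cv2.resize(a[180:360,220:420],None,fx=3,fy=3))
E
```

```text
5.95 [0.4802 0.0705 0.0471] [[-0.996, -0.087, 0.005], [-0.087, 0.996, 0.001], [-0.005, 0.001, -1.0]] 0.019 -0.0010267004819349357
```

View pics/w4c.png

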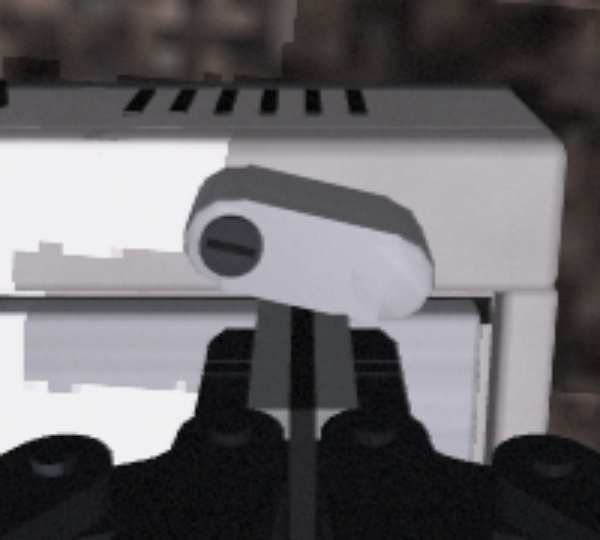

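Request:
{"fn": "servo_tool", "kwargs": {
  "plan": [
    [-0.13, -0.3, 0, 0, 0, 0, 255],
    [0, -0.8, 0, 0, 0, 0, 255],
    [0, -0.8, 0, 0, 0, 0, 255],
    [0, -0.8, 0, 0, 0, 0, 255],
    [0, -0.5, 0, 0, 0, 0, 255],
    [0, -0.4, 0, 0, 0, 0, 255],
    [0, -0.4, 0, 0, 0, 0, 255],
    [0, -0.4, 0, 0, 0, 0, 255]
  ]
}}

```text
time_s: 6.8
ee_pos: [0.4934, -0.0625, 0.046]
tcp_rot: [-0.135, 3.139, 0.002]
contact_force: [4.7, 9.6, 0.1]
width: -0.004
finger_force: 4.6
```

Request:
{"fn": "servo_tool", "kwargs": {
  "plan": [
    [0, -0.4, 0, 0, 0, 0, 255],
    [0, -0.4, 0, 0, 0, 0, 255],
    [0, -0.18, 0, 0, 0, 0, 255],
    [0.17, 0, 0, 0, 0, 0, 255],
    [0, 0, 0, 0, 0, 0, 255],
    [-0.3, 0, 0, 0, 0, 0, 255],
    [0, 0, -1, 0, 0, 0, 255],
    [0, 0, -1, 0, 0, 0, 255]
  ]
}}

```text
time_s: 7.6
ee_pos: [0.4984, -0.0905, 0.1053]
tcp_rot: [0.136, -3.134, -0.003]
contact_force: [-0.7, -0.5, 0.2]
width: 0.0
finger_force: 0.0
```

```bash
python3 w.py w5;  python3 - <<'E'
from h import *
print(own(robot.get_obs()['ee_pos']))
a=cv2.imread('pics/w5.png');cv2.imwrite('pics/w5c.png',a[150:400,150:600])
E
```

```text
7.6 [ 0.4984 -0.0905  0.1053] [[-0.996, -0.086, -0.005], [-0.086, 0.996, 0.002], [0.005, 0.002, -1.0]] 0.019 0.0003924905333216341
[-0.06091381 -0.08283966]
```

View pics/w5c.png

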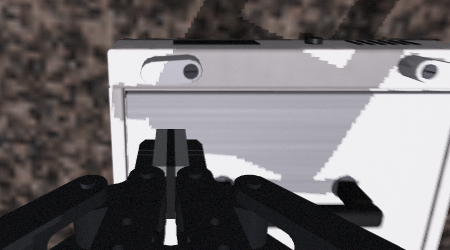

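Request:
{"fn": "servo_tool", "kwargs": {
  "plan": [
    [-0.86, 0.35, 0, 0, 0, 0, 255],
    [-0.86, 0.35, 0, 0, 0, 0, 255],
    [-0.86, 0.35, 0, 0, 0, 0, 255],
    [-0.86, 0.35, 0, 0, 0, 0, 255],
    [-0.86, 0.36, 0, 0, 0, 0, 255],
    [0, 0, 0.7, 0, 0, 0, 255],
    [0, 0, 0.7, 0, 0, 0, 255],
    [0, 0, 0.3, 0, 0, 0, 255]
  ]
}}

```text
time_s: 8.45
ee_pos: [0.6219, -0.0266, 0.052]
tcp_rot: [0.137, -3.133, -0.002]
contact_force: [-0.2, -0.3, -1.7]
width: 0.001
finger_force: 0.0
```

Request:
{"fn": "servo_tool", "kwargs": {
  "plan": [
    [0, 0, 0.27, 0, 0, 0, 255],
    [0, -0.4, 0, 0, 0, 0, 255],
    [0, -0.4, 0, 0, 0, 0, 255],
    [0, -0.4, 0, 0, 0, 0, 255],
    [0, -0.47, 0, 0, 0, 0, 255],
    [-0.17, 0, 0, 0, 0, 0, 255],
    [0, 0, 0, 0, 0, 0, 255],
    [0.17, 0, 0, 0, 0, 0, 255]
  ]
}}

```text
time_s: 9.25
ee_pos: [0.6291, -0.0789, 0.0481]
tcp_rot: [-0.133, 3.136, -0.001]
contact_force: [0.5, 0.5, -0.1]
width: -0.002
finger_force: 0.0
```

```bash
python3 -c "
from h import *
print(own(robot.get_obs()['ee_pos']))"
```

```text
[ 0.06652335 -0.08087797]
```

Request:
{"fn": "servo_tool", "kwargs": {
  "plan": [
    [0, -0.0, 0, 0, 0, 0, 255],
    [0, 0.8, 0, 0, 0, 0, 255],
    [0, 0.8, 0, 0, 0, 0, 255],
    [0, 0.8, 0, 0, 0, 0, 255],
    [0, 0.8, 0, 0, 0, 0, 255],
    [0, 0.4, 0, 0, 0, 0, 255],
    [0, 0.4, 0, 0, 0, 0, 255],
    [0, 0.4, 0, 0, 0, 0, 255]
  ]
}}

```text
time_s: 10.05
ee_pos: [0.6164, 0.0532, 0.0473]
tcp_rot: [0.136, -3.138, 0.003]
contact_force: [-5.6, -8.8, 3.8]
width: -0.005
finger_force: 5.1
```

Request:
{"fn": "servo_tool", "kwargs": {
  "plan": [
    [0, 0.4, 0, 0, 0, 0, 255],
    [0, 0.4, 0, 0, 0, 0, 255],
    [0, 0.17, 0, 0, 0, 0, 255],
    [-0.2, 0, 0, 0, 0, 0, 255],
    [0, 0, 0, 0, 0, 0, 255],
    [0.3, 0, 0, 0, 0, 0, 255],
    [0, 0, -1, 0, 0, 0, 255],
    [0, 0, -1, 0, 0, 0, 0]
  ]
}}

```text
time_s: 10.85
ee_pos: [0.6099, 0.0824, 0.1064]
tcp_rot: [0.135, -3.136, -0.0]
contact_force: [0.1, 0.1, 0.6]
width: 0.155
finger_force: 0.0
```

Request:
{"fn": "servo_tool", "kwargs": {
  "plan": [
    [0.9, -0.5, -1, 0, 0, 0.8, 0],
    [0.9, -0.5, -1, 0, 0, 0.8, 0],
    [0.9, -0.5, -1, 0, 0, 0, 0],
    [0.9, -0.5, -1, 0, 0, 0, 0],
    [0.9, -0.5, -0.5, 0, 0, 0, 0],
    [0.9, 0, 0, 0, 0, 0, 0],
    [0, 0, 0, 0, 0, 0, 0],
    [0, 0, 0, 0, 0, 0, 0]
  ]
}}

```text
time_s: 11.65
ee_pos: [0.448, 0.0131, 0.2425]
tcp_rot: [0.117, 3.137, -0.0]
contact_force: [0.1, 0.3, 0.2]
width: 0.999
finger_force: 0.0
```

```bash
python3 w.py w6;  python3 - <<'E'
from h import *
print(own(robot.get_obs()['ee_pos']))
s=np.load('w6.npz')
P=[[.4604,.0581],[.4723,-.0814],[.6397,.0734],[.6516,-.0661]]
print(proj(s['K'],s['T'],np.c_[P,[.07]*4]).round())
i,K,T=cap('scene');cv2.imwrite('pics/s2.png',i)
w=cv2.imread('pics/w6.png')[100:480,120:520]
cv2.imwrite('pics/m6.png',np.hstack([w,cv2.resize(i[170:310,230:390],(400,380),interpolation=cv2.INTER_CUBIC)]))
E
```

```text
11.65 [0.448  0.0131 0.2425] [[-0.997, 0.074, 0.003], [0.074, 0.997, -0.0], [-0.003, -0.0, -1.0]] 0.019 0.9989119713048091
[-0.10590748  0.02631326]
[[365. 223.]
 [232. 244.]
 [384. 370.]
 [267. 386.]]
```

View pics/m6.png

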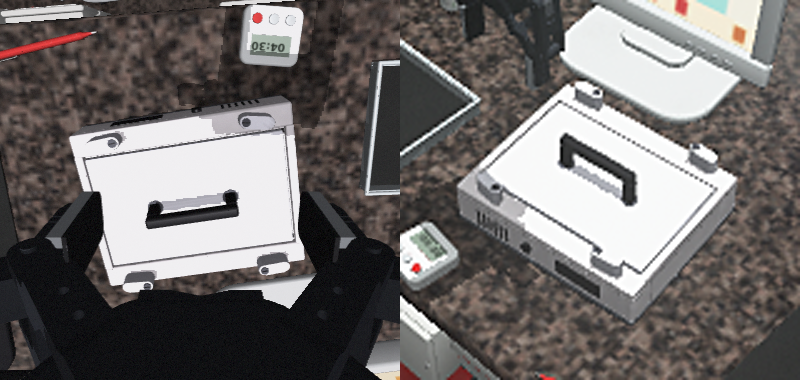

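Request:
{"fn": "servo_tool", "kwargs": {
  "plan": [
    [0, 0, 0, 0, 0, 1, 0],
    [0, 0, 0, 0, 0, 1, 0],
    [0, 0, 0, 0, 0, 1, 0],
    [0, 0, 0, 0, 0, 1, 0],
    [0, 0, 0, 0, 0, 1, 0],
    [0, 0, 0, 0, 0, 1, 0],
    [0, 0, 0, 0, 0, 1, 0],
    [0, 0, 0, 0, 0, 1, 0]
  ]
}}

```text
time_s: 12.55
ee_pos: [0.4483, 0.0134, 0.2414]
tcp_rot: [-1.334, -2.843, 0.0]
contact_force: [0.6, 1.0, -0.0]
width: 1.003
finger_force: 0.0
```

Request:
{"fn": "servo_tool", "kwargs": {
  "plan": [
    [0, 0, 0, 0, 0, 1, 0],
    [0, 0, 0, 0, 0, 1, 0],
    [0, 0, 0, 0, 0, 1, 0],
    [0, 0, 0, 0, 0, 1, 0],
    [0, 0, 0, 0, 0, 1, 0],
    [0, 0, 0, 0, 0, 1, 0],
    [0, 0, 0, 0, 0, 0.12, 0],
    [0, 0, 0, 0, 0, 0, 0]
  ]
}}

```text
time_s: 13.35
ee_pos: [0.448, 0.0134, 0.2415]
tcp_rot: [-2.122, -2.316, 0.001]
contact_force: [-0.7, 0.1, -0.9]
width: 0.998
finger_force: 0.0
```

Request:
{"fn": "servo_tool", "kwargs": {
  "plan": [
    [-0.22, 0.88, 0.4, 0, 0, 0, 0],
    [-0.22, 0.88, 0.4, 0, 0, 0, 0],
    [-0.22, 0.88, 0.4, 0, 0, 0, 0],
    [-0.22, 0.88, 0.4, 0, 0, 0, 0],
    [0, 0, 0.4, 0, 0, 0, 0],
    [0, 0, 0.4, 0, 0, 0, 0],
    [0, 0, 0, 0, 0, 0, 0],
    [0, 0, 0, 0, 0, 0, 0]
  ]
}}

```text
time_s: 14.15
ee_pos: [0.5543, -0.0037, 0.1699]
tcp_rot: [-2.124, -2.314, 0.001]
contact_force: [-0.0, -0.0, -0.1]
width: 0.999
finger_force: 0.0
```

```bash
python3 w.py w7;  python3 - <<'E'
from h import *
print(own(robot.get_obs()['ee_pos']))
s=np.load('w7.npz');K,T=s['K'],s['T']
# dark bar: project expected
for p in ([0,.05,.088],[0,-.05,.088]):
    c,sn=np.cos(Y),np.sin(Y);w=[C[0]+c*p[0]-sn*p[1],C[1]+sn*p[0]+c*p[1],p[2]];print(proj(K,T,w).round())
g=cv2.cvtColor(cv2.imread('pics/w7.png'),cv2.COLOR_BGR2GRAY)
n,l,st,ce=cv2.connectedComponentsWithStats((g<70).astype('uint8'))
print([ (st[k].tolist(),ce[k].round().tolist()) for k in range(1,n) if st[k,4]>150])
E
```

```text
14.15 [ 0.5543 -0.0037  0.1699] [[-0.086, 0.996, -0.001], [0.996, 0.086, 0.0], [0.0, -0.001, -1.0]] 0.019 0.9988007912138693
[-0.00111146  0.00025537]
[[323. 172.]]
[[323. 300.]]
[([0, 0, 640, 480, 154728], [245.0, 289.0]), ([454, 53, 46, 76, 1200], [473.0, 93.0]), ([464, 125, 22, 22, 179], [474.0, 132.0]), ([311, 166, 21, 134, 2053], [321.0, 230.0]), ([473, 226, 72, 53, 1349], [507.0, 252.0]), ([543, 235, 36, 27, 333], [558.0, 243.0]), ([158, 289, 23, 17, 186], [170.0, 298.0])]
```

Request:
{"fn": "servo_tool", "kwargs": {
  "plan": [
    [0, 0.03, 0.8, 0, 0, 0, 0],
    [0, 0, 0.8, 0, 0, 0, 0],
    [0, 0, 0.8, 0, 0, 0, 0],
    [0, 0, 0.8, 0, 0, 0, 0],
    [0, 0, 0.5, 0, 0, 0, 0],
    [0, 0, 0.13, 0, 0, 0, 0],
    [0, 0, 0, 0, 0, 0, 0],
    [0, 0, 0, 0, 0, 0, 255]
  ],
  "grip_force": 45
}}

```text
time_s: 15.0
ee_pos: [0.5572, -0.0041, 0.0566]
tcp_rot: [2.124, 2.312, 0.002]
contact_force: [0.3, -0.1, 0.1]
width: 0.858
finger_force: 0.0
```

Request:
{"fn": "servo_tool", "kwargs": {
  "plan": [
    [0, 0, 0, 0, 0, 0, 255],
    [0, 0, 0, 0, 0, 0, 255],
    [0, 0, 0, 0, 0, 0, 255],
    [0, 0, 0, 0, 0, 0, 255],
    [0, 0, 0, 0, 0, 0, 255],
    [0, 0, 0, 0, 0, 0, 255],
    [0, 0, 0, 0, 0, 0, 255],
    [0, 0, 0, 0, 0, 0, 255]
  ]
}}

```text
time_s: 15.8
ee_pos: [0.5564, -0.004, 0.0555]
tcp_rot: [2.125, 2.313, 0.0]
contact_force: [-1.3, -0.4, 4.9]
width: 0.127
finger_force: 45.4
```

Request:
{"fn": "servo_tool", "kwargs": {
  "plan": [
    [0, 0, -0.15, 0, 0, 0, 255],
    [0, 0, -0.2, 0, 0, 0, 255],
    [0, 0, -0.3, 0, 0, 0, 255],
    [0, 0, -0.5, 0, 0, 0, 255],
    [0, 0, -0.8, 0, 0, 0, 255],
    [0, 0, -0.8, 0, 0, 0, 255],
    [0, 0, -0.6, 0, 0, 0, 255],
    [0, 0, 0, 0, 0, 0, 255]
  ]
}}

```text
time_s: 16.6
ee_pos: [0.5587, -0.0043, 0.1602]
tcp_rot: [2.121, 2.309, 0.007]
contact_force: [0.2, 0.9, -2.5]
width: 0.125
finger_force: 44.5
```

```bash
python3 - <<'E'
from h import *
o=robot.get_obs();print(o['ee_pos'],o['contact_force'],o['width'])
# mat corners from scene, top images by dark mask
for n,seed in(('top',(402,235)),('scene',(416,315))):
    i,K,T=cap(n);g=cv2.GaussianBlur(i,(5,5),0)
    m=np.zeros((482,642),np.uint8);cv2.floodFill(g,m,seed,(0,0,255),(9,)*3,(9,)*3,4|cv2.FLOODFILL_FIXED_RANGE)
    m=cv2.morphologyEx(m[1:-1,1:-1],cv2.MORPH_OPEN,np.ones((5,5)))
    c=max(cv2.findContours(m,0,2)[0],key=cv2.contourArea)
    P=ray(K,T,c[:,0],.003)[:,:2].astype(np.float32);print(n,cv2.contourArea(c),cv2.minAreaRect(P))
s=np.load('w1.npz');K,T=s['K'],s['T'];i=cv2.imread('pics/w1.png');g=cv2.GaussianBlur(i,(5,5),0)
m=np.zeros((482,642),np.uint8);cv2.floodFill(g,m,(90,250),(0,0,255),(9,)*3,(9,)*3,4|cv2.FLOODFILL_FIXED_RANGE)
m=cv2.morphologyEx(m[1:-1,1:-1],cv2.MORPH_OPEN,np.ones((5,5)))
c=max(cv2.findContours(m,0,2)[0],key=cv2.contourArea);print('w1',cv2.minAreaRect(ray(K,T,c[:,0],.003)[:,:2].astype(np.float32)))
for zz,seed in ((.006,(560,210)),):
    m=np.zeros((482,642),np.uint8);g=cv2.GaussianBlur(i,(5,5),0);cv2.floodFill(g,m,seed,(0,0,255),(9,)*3,(9,)*3,4|cv2.FLOODFILL_FIXED_RANGE)
    m=cv2.morphologyEx(m[1:-1,1:-1],cv2.MORPH_OPEN,np.ones((5,5)));c=max(cv2.findContours(m,0,2)[0],key=cv2.contourArea);print('tray w1',cv2.minAreaRect(ray(K,T,c[:,0],zz)[:,:2].astype(np.float32)))
E
```

```text
[ 0.55866491 -0.00426481  0.16017498] [ 0.18654974  0.90710164 -2.53286638] 0.12533491285430834
top 2354.0 ((0.556121826171875, -0.3617548644542694), (0.22646068036556244, 0.17755496501922607), 87.32135772705078)
scene 4866.0 ((0.5555703043937683, -0.3647845387458801), (0.23715299367904663, 0.18899458646774292), 88.2132797241211)
w1 ((0.5567033886909485, -0.3646840453147888), (0.23481538891792297, 0.19127114117145538), 87.72122955322266)
tray w1 ((0.4990696907043457, 0.32583072781562805), (0.19725531339645386, 0.14949485659599304), 88.38705444335938)
```

Request:
{"fn": "servo_tool", "kwargs": {
  "plan": [
    [-0.4, -0.04, 0, 0, 0, 0, 255],
    [-0.9, -0.08, 0, 0, 0, 0, 255],
    [-0.9, -0.08, 0, 0, 0, 0, 255],
    [-0.9, -0.08, 0, 0, 0, 0, 255],
    [-0.9, -0.09, 0, 0, 0, 0, 255],
    [-0.9, -0.09, 0, 0, 0, 0, 255],
    [-0.9, -0.09, 0, 0, 0, 0, 255],
    [-0.9, -0.09, 0, 0, 0, 0, 255]
  ]
}}

```text
time_s: 17.5
ee_pos: [0.5526, -0.2074, 0.1538]
tcp_rot: [-2.124, -2.311, 0.002]
contact_force: [0.3, 0.6, -2.4]
width: 0.128
finger_force: 44.5
```

Request:
{"fn": "servo_tool", "kwargs": {
  "plan": [
    [-0.9, -0.09, 0, 0, 0, 0, 255],
    [-0.9, -0.09, 0, 0, 0, 0, 255],
    [-0.9, -0.09, 0, 0, 0, 0, 255],
    [-0.9, -0.09, 0, 0, 0, 0, 255],
    [-0.9, -0.09, 0, 0, 0, 0, 255],
    [-0.75, -0.09, 0, 0, 0, 0, 255],
    [-0.3, -0.02, 0, 0, 0, 0.6, 255],
    [0, 0, 0, 0, 0, 0.65, 255]
  ]
}}

```text
time_s: 18.3
ee_pos: [0.5495, -0.3753, 0.1533]
tcp_rot: [-2.269, -2.169, 0.002]
contact_force: [-0.3, -0.2, -2.8]
width: 0.131
finger_force: 44.5
```

```bash
python3 - <<'E'
from h import *
o=robot.get_obs();print(o['ee_pos'],R.from_rotvec(o['tcp_rot']).as_matrix().round(3).tolist(),o['contact_force'],o['width'])
E
```

```text
[ 0.5495373  -0.37526171  0.15333982] [[0.045, 0.999, -0.003], [0.999, -0.045, 0.001], [0.001, -0.003, -1.0]] [-0.33730054 -0.16721485 -2.81228173] 0.130804257797252
```

Request:
{"fn": "servo_tool", "kwargs": {
  "plan": [
    [0.2, 0.1, 0.5, 0, 0, 0, 255],
    [0.18, 0.1, 0.8, 0, 0, 0, 255],
    [0, 0, 0.8, 0, 0, 0, 255],
    [0, 0, 0.8, 0, 0, 0, 255],
    [0, 0, 0.7, 0, 0, 0, 255],
    [0, 0, 0.4, 0, 0, 0, 255],
    [0, 0, 0.2, 0, 0, 0, 255],
    [0, 0, 0.1, 0, 0, 0, 255]
  ]
}}

```text
time_s: 19.1
ee_pos: [0.5575, -0.3616, 0.0256]
tcp_rot: [-2.264, -2.177, 0.0]
contact_force: [0.6, -0.3, -2.3]
width: 0.129
finger_force: 44.5
```

Request:
{"fn": "servo_tool", "kwargs": {
  "plan": [
    [0, 0, 0.05, 0, 0, 0, 255],
    [0, 0, 0.03, 0, 0, 0, 255],
    [0, 0, 0, 0, 0, 0, 255],
    [0, 0, 0, 0, 0, 0, 255],
    [0, 0, 0, 0, 0, 0, 255],
    [0, 0, 0, 0, 0, 0, 255],
    [0, 0, 0, 0, 0, 0, 255],
    [0, 0, 0, 0, 0, 0, 255]
  ]
}}

```text
time_s: 19.9
ee_pos: [0.5578, -0.362, 0.0242]
tcp_rot: [-2.265, -2.177, -0.0]
contact_force: [1.0, 0.6, -2.6]
width: 0.128
finger_force: 44.5
```

Request:
{"fn": "servo_tool", "kwargs": {
  "plan": [
    [-0.06, -0.05, 0.06, 0, 0, 0, 255],
    [0, 0, 0.06, 0, 0, 0, 255],
    [0, 0, 0.05, 0, 0, 0, 255],
    [0, 0, 0.04, 0, 0, 0, 255],
    [0, 0, 0.03, 0, 0, 0, 255],
    [0, 0, 0, 0, 0, 0, 255],
    [0, 0, 0, 0, 0, 0, 255],
    [0, 0, 0, 0, 0, 0, 255]
  ]
}}

```text
time_s: 20.7
ee_pos: [0.5563, -0.3638, 0.0171]
tcp_rot: [2.265, 2.177, 0.0]
contact_force: [0.2, -0.1, -2.3]
width: 0.128
finger_force: 44.5
```

Request:
{"fn": "servo_tool", "kwargs": {
  "plan": [
    [0, 0, 0.03, 0, 0, 0, 255],
    [0, 0, 0, 0, 0, 0, 255],
    [0, 0, 0.03, 0, 0, 0, 255],
    [0, 0, 0, 0, 0, 0, 255],
    [0, 0, 0.0, 0, 0, 0, 255],
    [0, 0, 0, 0, 0, 0, 255],
    [0, 0, 0, 0, 0, 0, 255],
    [0, 0, 0, 0, 0, 0, 255]
  ]
}}

```text
time_s: 21.5
ee_pos: [0.5565, -0.3639, 0.0166]
tcp_rot: [2.265, 2.176, -0.0]
contact_force: [-3.3, 3.0, 5.3]
width: 0.125
finger_force: 45.6
```

Request:
{"fn": "servo_tool", "kwargs": {
  "plan": [
    [0, 0, 0, 0, 0, 0, 0],
    [0, 0, 0, 0, 0, 0, 0],
    [0, 0, 0, 0, 0, 0, 0],
    [0, 0, 0, 0, 0, 0, 0],
    [0, 0, 0, 0, 0, 0, 0],
    [0, 0, -0.4, 0, 0, 0, 0],
    [0, 0, -0.9, 0, 0, 0, 0],
    [0, 0, -1, 0, 0, 0, 0]
  ]
}}

```text
time_s: 22.3
ee_pos: [0.5556, -0.3632, 0.0846]
tcp_rot: [-2.264, -2.175, 0.0]
contact_force: [0.1, -1.2, -0.1]
width: 1.0
finger_force: 0.0
```

Request:
{"fn": "servo_tool", "kwargs": {
  "plan": [
    [0, 0, -1, 0, 0, 0, 0],
    [0, 0, -1, 0, 0, 0, 0],
    [0.9, -0.27, -0.5, 0, 0, 0, 0],
    [0.9, -0.27, -0.5, 0, 0, 0, 0],
    [0.9, -0.27, -0.5, 0, 0, 0, 0],
    [0.9, -0.27, -0.5, 0, 0, 0, 0],
    [0.9, -0.27, -0.5, 0, 0, 0, 0],
    [0.9, -0.27, -0.5, 0, 0, 0, 0]
  ]
}}

```text
time_s: 23.1
ee_pos: [0.5138, -0.1989, 0.2359]
tcp_rot: [2.265, 2.176, 0.001]
contact_force: [-0.7, 0.8, 0.1]
width: 1.004
finger_force: 0.0
```

Request:
{"fn": "servo_tool", "kwargs": {
  "plan": [
    [0.9, -0.27, 0, 0, 0, 0, 0],
    [0.9, -0.27, 0, 0, 0, 0, 0],
    [0.9, -0.27, 0, 0, 0, 0, 0],
    [0.9, -0.27, 0, 0, 0, 0, 0],
    [0.9, -0.27, 0, 0, 0, 0, 0],
    [0.9, -0.27, 0, 0, 0, 0, 0],
    [0.8, -0.27, 0, 0, 0, 0, 0],
    [0, 0, 0, 0, 0, -1, 0]
  ]
}}

```text
time_s: 23.9
ee_pos: [0.4643, -0.0093, 0.2353]
tcp_rot: [2.149, 2.291, 0.002]
contact_force: [1.0, -0.6, 0.8]
width: 1.0
finger_force: 0.0
```

Request:
{"fn": "servo_tool", "kwargs": {
  "plan": [
    [0, 0, 0, 0, 0, -1, 0],
    [0, 0, 0, 0, 0, -1, 0],
    [0, 0, 0, 0, 0, -1, 0],
    [0, 0, 0, 0, 0, -1, 0],
    [0, 0, 0, 0, 0, -1, 0],
    [0, 0, 0, 0, 0, -1, 0],
    [0, 0, 0, 0, 0, -1, 0],
    [0, 0, 0, 0, 0, -1, 0]
  ]
}}

```text
time_s: 24.7
ee_pos: [0.465, -0.0118, 0.2352]
tcp_rot: [1.087, 2.946, 0.0]
contact_force: [0.1, -0.5, -0.6]
width: 0.999
finger_force: 0.0
```

Request:
{"fn": "servo_tool", "kwargs": {
  "plan": [
    [0, 0, 0, 0, 0, -1, 0],
    [0, 0, 0, 0, 0, -1, 0],
    [0, 0, 0, 0, 0, -1, 0],
    [0, 0, 0, 0, 0, -1, 0],
    [0, 0, 0, 0, 0, -1, 0],
    [0, 0, 0, 0, 0, -1, 0],
    [0, 0, 0, 0, 0, -1, 0],
    [0, 0, 0, 0, 0, -1, 0]
  ]
}}

```text
time_s: 25.5
ee_pos: [0.465, -0.0118, 0.2352]
tcp_rot: [-0.147, 3.137, -0.001]
contact_force: [0.7, 0.1, 0.1]
width: 0.999
finger_force: 0.0
```

```bash
python3 w.py w8;  python3 - <<'E'
from h import *
print(own(robot.get_obs()['ee_pos']))
i,K,T=cap('scene');cv2.imwrite('pics/s3.png',i)
w=cv2.imread('pics/w8.png')
cv2.imwrite('pics/m8.png',np.hstack([w[60:460,100:560],cv2.resize(i[190:390,210:480],(340,400))]))
E
```

```text
25.5 [ 0.465  -0.0118  0.2352] [[-0.996, -0.093, 0.001], [-0.093, 0.996, -0.0], [-0.001, -0.0, -1.0]] 0.019 0.999317081472059
[-9.12950554e-02 -7.29899999e-05]
```

View pics/m8.png

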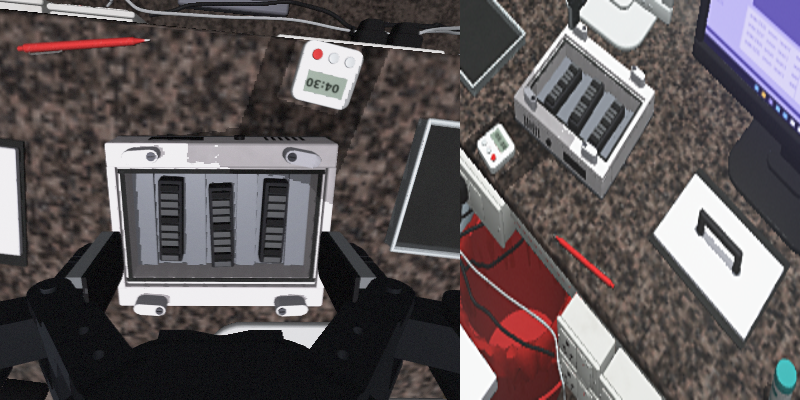

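Three racks lie in the slots, with crop centres near (172,220), (221,225) and (275,220). The panel lies on the mat with its handle up.

```bash
cat > rk.py <<'E'
import sys
from h import *
def racks(n,z=.034,box=(-.062,.062,-.1,.1)):
    s=np.load(n+'.npz');K,T=s['K'],s['T'];g=cv2.cvtColor(cv2.imread(f'pics/{n}.png'),cv2.COLOR_BGR2GRAY)
    c,sn=np.cos(Y),np.sin(Y);b=box
    q=[[C[0]+c*x-sn*y,C[1]+sn*x+c*y,z] for x,y in((b[0],b[2]),(b[0],b[3]),(b[1],b[3]),(b[1],b[2]))]
    m=np.zeros(g.shape,np.uint8);cv2.fillPoly(m,[proj(K,T,q).astype(int)],1)
    m&=(g<75).astype(np.uint8);m=cv2.morphologyEx(m,cv2.MORPH_CLOSE,np.ones((9,5)));m=cv2.morphologyEx(m,cv2.MORPH_OPEN,np.ones((9,9)))
    for k in cv2.findContours(m,0,2)[0]:
        if cv2.contourArea(k)<300: continue
        P=np.array([own(p) for p in ray(K,T,k[:,0],z)],np.float32);r=cv2.minAreaRect(P);print(np.round(r[0],4),np.round(r[1],3),round(r[2],1))
if __name__=='__main__': racks(sys.argv[1])
E
python3 rk.py w8; python3 - <<'E'
from h import *
s=np.load('w8.npz');K,T=s['K'],s['T']
# open pad tips in tool coords: assume pad inner tip corner at |y|=.0425
o=robot.get_obs()
for z in (-.02,-.025,-.03):
  for e in (-.011,.011): print(z,e,proj(K,T,o['ee_pos']+R.from_rotvec(o['tcp_rot']).as_matrix()@[e,-.0425,z]).round()-[100,60])
# tray corners in w8 (crop+offset)
print(ray(K,T,[[427+100,120+60],[390+100,250+60]],.02).round(3))
E
```

```text
[0.0008 0.002 ] [0.107 0.028] 2.0
[-0.0055  0.062 ] [0.03  0.106] 88.7
[-0.0075 -0.0597] [0.033 0.105] 88.7
-0.02 -0.011 [[129. 265.]]
-0.02 0.011 [[125. 221.]]
-0.025 -0.011 [[126. 271.]]
-0.025 0.011 [[122. 226.]]
-0.03 -0.011 [[123. 277.]]
-0.03 0.011 [[119. 231.]]
[[0.414 0.214 0.02 ]
 [0.575 0.211 0.02 ]]
```

Request:
{"fn": "servo_tool", "kwargs": {
  "plan": [
    [-0.72, 0.52, 0.5, 0, 0, 0, 117],
    [-0.72, 0.52, 0.8, 0, 0, 0, 117],
    [-0.72, 0.52, 0.8, 0, 0, 0, 117],
    [-0.71, 0.51, 0.8, 0, 0, 0.08, 117],
    [0, 0, 0.8, 0, 0, 0, 117],
    [0, 0, 0.8, 0, 0, 0, 117],
    [0, 0, 0.8, 0, 0, 0, 117],
    [0, 0, 0, 0, 0, 0, 117]
  ],
  "grip_force": 25
}}

```text
time_s: 26.4
ee_pos: [0.5423, 0.0579, 0.072]
tcp_rot: [0.124, -3.133, -0.001]
contact_force: [-0.8, 0.5, -0.1]
width: 0.543
finger_force: 0.0
```

```bash
python3 w.py w9; python3 rk.py w9; python3 -c "
from h import *
print(own(robot.get_obs()['ee_pos']))"
```

```text
26.4 [0.5423 0.0579 0.072 ] [[-0.997, -0.079, -0.007], [-0.079, 0.997, 0.0], [0.007, 0.001, -1.0]] 0.019 0.5430452602217601
[-0.0041  0.0648] [0.033 0.101] 86.3
[ 0.0031 -0.0201] [0.102 0.118] 89.7
[-0.00696615  0.06260508]
```

View pics/w9.png

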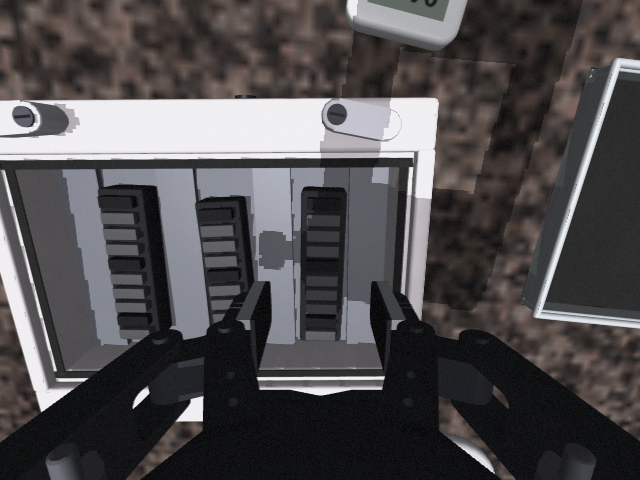

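Request:
{"fn": "servo_tool", "kwargs": {
  "plan": [
    [-0.05, 0.04, 0.7, 0, 0, 0, 117],
    [0, 0, 0.7, 0, 0, 0, 117],
    [0, 0, 0.5, 0, 0, 0, 117],
    [0, 0, 0.25, 0, 0, 0, 117],
    [0, 0, 0.1, 0, 0, 0, 117],
    [0, 0, 0.07, 0, 0, 0, 117],
    [0, 0, 0, 0, 0, 0, 117],
    [0, 0, 0, 0, 0, 0, 117]
  ]
}}

```text
time_s: 27.25
ee_pos: [0.5472, 0.059, 0.0064]
tcp_rot: [-0.127, 3.138, -0.0]
contact_force: [-0.8, -0.0, -0.7]
width: 0.545
finger_force: 0.0
```

Request:
{"fn": "servo_tool", "kwargs": {
  "plan": [
    [0, 0, 0, 0, 0, 0, 125],
    [0, 0, 0, 0, 0, 0, 135],
    [0, 0, 0, 0, 0, 0, 145],
    [0, 0, 0, 0, 0, 0, 155],
    [0, 0, 0, 0, 0, 0, 165],
    [0, 0, 0, 0, 0, 0, 175],
    [0, 0, 0, 0, 0, 0, 180],
    [0, 0, 0, 0, 0, 0, 185]
  ]
}}

```text
time_s: 28.05
ee_pos: [0.5467, 0.059, 0.0058]
tcp_rot: [-0.128, 3.139, -0.0]
contact_force: [-0.4, -0.2, 2.1]
width: 0.319
finger_force: 24.4
```

Request:
{"fn": "servo_tool", "kwargs": {
  "plan": [
    [0, 0, -0.1, 0, 0, 0, 185],
    [0, 0, -0.2, 0, 0, 0, 185],
    [0, 0, -0.3, 0, 0, 0, 185],
    [0, 0, -0.5, 0, 0, 0, 185],
    [0, 0, -0.7, 0, 0, 0, 185],
    [0, 0, -0.7, 0, 0, 0, 185],
    [0, 0, -0.7, 0, 0, 0, 185],
    [0, 0, -0.3, 0, 0, 0, 185]
  ]
}}

```text
time_s: 28.85
ee_pos: [0.5485, 0.059, 0.1143]
tcp_rot: [-0.127, 3.134, -0.001]
contact_force: [0.3, 0.1, -1.1]
width: 0.321
finger_force: 24.7
```

Request:
{"fn": "servo_tool", "kwargs": {
  "plan": [
    [0.03, 0.4, 0, 0, 0, 0, 185],
    [0.06, 0.8, 0, 0, 0, 0, 185],
    [0.06, 0.9, 0, 0, 0, 0, 185],
    [0.06, 0.9, 0, 0, 0, 0, 185],
    [0.06, 0.9, 0, 0, 0, 0, 185],
    [0.06, 0.9, 0, 0, 0, 0, 185],
    [0.06, 0.9, 0, 0, 0, 0, 185],
    [0.06, 0.9, 0, 0, 0, 0, 185]
  ]
}}

```text
time_s: 29.65
ee_pos: [0.5154, 0.2569, 0.1092]
tcp_rot: [0.128, -3.137, 0.001]
contact_force: [0.2, 0.3, -0.2]
width: 0.32
finger_force: 24.7
```

Request:
{"fn": "servo_tool", "kwargs": {
  "plan": [
    [0.06, 0.9, 0, 0, 0, 0, 185],
    [0.06, 0.9, 0, 0, 0, 0, 185],
    [0.06, 0.9, 0, 0, 0, 0, 185],
    [0.06, 0.8, 0, 0, 0, 0, 185],
    [0.06, 0.4, 0, 0, 0, 0, 185],
    [0, 0, 0, 0, 0, 0.53, 185],
    [0, 0, 0, 0, 0, 0.53, 185],
    [0, 0, 0, 0, 0, 0, 185]
  ]
}}

```text
time_s: 30.45
ee_pos: [0.4977, 0.371, 0.1096]
tcp_rot: [-0.039, -3.14, 0.002]
contact_force: [-0.4, -0.3, -1.2]
width: 0.316
finger_force: 24.7
```

```bash
python3 w.py w10; python3 - <<'E'
from h import *
s=np.load('w10.npz');K,T=s['K'],s['T'];i=cv2.imread('pics/w10.png')
g=cv2.cvtColor(i,cv2.COLOR_BGR2HSV)
m=((g[...,2]>150)&(g[...,1]<40)).astype('uint8')
# tray wall: scan rows/cols along predicted wall-top lines
for nm,p0,p1 in (('right',(.46,.2130),(.54,.2130)),('near',(.417,.26),(.417,.34)),('left',(.46,.426),(.54,.426))):
    for t in (0,.5,1):
        p=np.array(p0)*(1-t)+np.array(p1)*t; d=np.array([0,1.]) if nm!='near' else np.array([1.,0])
        k=np.arange(-.03,.0301,.001);q=proj(K,T,np.c_[p+k[:,None]*d,np.full(len(k),.02)]).round().astype(int)
        ok=(q[:,0]>=0)&(q[:,0]<640)&(q[:,1]>=0)&(q[:,1]<480)
        v=[ (round(float(p@d+kk),3)) for kk,qq,o in zip(k,q,ok) if o and m[qq[1],qq[0]]]
        print(nm,p.round(3),(v[0],v[-1],len(v)) if v else None)
E
```

```text
30.45 [0.4977 0.371  0.1096] [[-1.0, 0.025, -0.002], [0.025, 1.0, -0.001], [0.002, -0.001, -1.0]] 0.019 0.3162982005640244
right [0.46  0.213] (0.212, 0.218, 7)
right [0.5   0.213] (0.21, 0.217, 8)
right [0.54  0.213] (0.208, 0.216, 9)
near [0.417 0.26 ] (0.414, 0.419, 6)
near [0.417 0.3  ] (0.416, 0.421, 6)
near [0.417 0.34 ] (0.417, 0.421, 4)
left [0.46  0.426] (0.429, 0.439, 7)
left [0.5   0.426] (0.427, 0.429, 3)
left [0.54  0.426] (0.426, 0.428, 3)
```

Request:
{"fn": "servo_tool", "kwargs": {
  "plan": [
    [0, 0.15, 0.5, 0, 0, 0, 185],
    [0, 0, 0.7, 0, 0, 0, 185],
    [0, 0, 0.7, 0, 0, 0, 185],
    [0, 0, 0.6, 0, 0, 0, 185],
    [0, 0, 0.4, 0, 0, 0, 185],
    [0, 0, 0.25, 0, 0, 0, 185],
    [0, 0, 0.1, 0, 0, 0, 185],
    [0, 0, 0, 0, 0, 0, 185]
  ]
}}

```text
time_s: 31.3
ee_pos: [0.4988, 0.3757, 0.013]
tcp_rot: [-0.039, -3.141, 0.0]
contact_force: [0.1, -0.4, -0.5]
width: 0.32
finger_force: 24.7
```

Request:
{"fn": "servo_tool", "kwargs": {
  "plan": [
    [0, 0, 0.05, 0, 0, 0, 185],
    [0, 0, 0.05, 0, 0, 0, 185],
    [0, 0, 0.04, 0, 0, 0, 185],
    [0, 0, 0, 0, 0, 0, 185],
    [0, 0, 0, 0, 0, 0, 185],
    [0, 0, 0, 0, 0, 0, 185],
    [0, 0, 0, 0, 0, 0, 185],
    [0, 0, 0, 0, 0, 0, 185]
  ]
}}

```text
time_s: 32.1
ee_pos: [0.4987, 0.3757, 0.0089]
tcp_rot: [0.039, 3.141, 0.0]
contact_force: [0.1, 0.8, -0.4]
width: 0.32
finger_force: 24.7
```

Request:
{"fn": "servo_tool", "kwargs": {
  "plan": [
    [0, 0, 0.05, 0, 0, 0, 185],
    [0, 0, 0, 0, 0, 0, 185],
    [0, 0, 0.04, 0, 0, 0, 185],
    [0, 0, 0, 0, 0, 0, 185],
    [0, 0, 0.03, 0, 0, 0, 185],
    [0, 0, 0, 0, 0, 0, 185],
    [0, 0, 0, 0, 0, 0, 185],
    [0, 0, 0, 0, 0, 0, 185]
  ]
}}

```text
time_s: 32.9
ee_pos: [0.4988, 0.3757, 0.0054]
tcp_rot: [0.039, 3.141, 0.0]
contact_force: [-0.5, -0.0, -1.1]
width: 0.321
finger_force: 24.7
```

Request:
{"fn": "servo_tool", "kwargs": {
  "plan": [
    [0, 0, 0.03, 0, 0, 0, 185],
    [0, 0, 0, 0, 0, 0, 185],
    [0, 0, 0.02, 0, 0, 0, 185],
    [0, 0, 0, 0, 0, 0, 185],
    [0, 0, 0.0, 0, 0, 0, 185],
    [0, 0, 0, 0, 0, 0, 185],
    [0, 0, 0, 0, 0, 0, 185],
    [0, 0, 0, 0, 0, 0, 185]
  ]
}}

```text
time_s: 33.7
ee_pos: [0.4987, 0.3757, 0.0038]
tcp_rot: [0.039, 3.141, 0.0]
contact_force: [-0.0, -0.5, -0.8]
width: 0.321
finger_force: 24.7
```

Request:
{"fn": "servo_tool", "kwargs": {
  "plan": [
    [0, 0, 0.02, 0, 0, 0, 185],
    [0, 0, 0, 0, 0, 0, 185],
    [0, 0, 0.02, 0, 0, 0, 185],
    [0, 0, 0, 0, 0, 0, 185],
    [0, 0, 0.0, 0, 0, 0, 185],
    [0, 0, 0, 0, 0, 0, 185],
    [0, 0, 0, 0, 0, 0, 185],
    [0, 0, 0, 0, 0, 0, 185]
  ]
}}

```text
time_s: 34.5
ee_pos: [0.4988, 0.3757, 0.0038]
tcp_rot: [-0.039, -3.141, 0.0]
contact_force: [-3.7, -2.4, 9.1]
width: 0.32
finger_force: 25.7
```

Request:
{"fn": "servo_tool", "kwargs": {
  "plan": [
    [0, 0, -0.03, 0, 0, 0, 175],
    [0, 0, 0, 0, 0, 0, 160],
    [0, 0, 0, 0, 0, 0, 145],
    [0, 0, 0, 0, 0, 0, 135],
    [0, 0, -0.3, 0, 0, 0, 135],
    [0, 0, -0.6, 0, 0, 0, 130],
    [0, 0, -1, 0, 0, 0, 117],
    [0, 0, -1, 0, 0, 0, 117]
  ]
}}

```text
time_s: 35.3
ee_pos: [0.4983, 0.3754, 0.0914]
tcp_rot: [-0.039, -3.14, 0.001]
contact_force: [0.3, 2.2, 0.5]
width: 0.539
finger_force: 0.0
```

Request:
{"fn": "servo_tool", "kwargs": {
  "plan": [
    [0, 0, -1, 0, 0, 0, 117],
    [-0.16, -0.9, 0, 0, 0, 0, 117],
    [-0.16, -0.9, 0, 0, 0, 0, 117],
    [-0.16, -0.9, 0, 0, 0, 0, 117],
    [-0.16, -0.9, 0, 0, 0, 0, 117],
    [-0.16, -0.9, 0, 0, 0, 0, 117],
    [-0.16, -0.9, 0, 0, 0, 0, 117],
    [-0.16, -0.9, 0, 0, 0, 0, 117]
  ]
}}

```text
time_s: 36.1
ee_pos: [0.5279, 0.1848, 0.1213]
tcp_rot: [0.039, 3.14, 0.0]
contact_force: [-0.2, -0.3, -0.0]
width: 0.543
finger_force: 0.0
```

Request:
{"fn": "servo_tool", "kwargs": {
  "plan": [
    [-0.16, -0.9, 0, 0, 0, 0, 117],
    [-0.16, -0.9, 0, 0, 0, 0, 117],
    [-0.16, -0.9, 0, 0, 0, 0, 117],
    [-0.16, -0.9, 0, 0, 0, 0, 117],
    [-0.16, -0.9, 0, 0, 0, 0, 117],
    [-0.16, -0.9, 0, 0, 0, 0, 117],
    [-0.16, -0.85, 0, 0, 0, -0.55, 117],
    [0, 0, 0, 0, 0, -0.55, 117]
  ]
}}

```text
time_s: 36.9
ee_pos: [0.5573, -0.0054, 0.1214]
tcp_rot: [-0.133, 3.137, -0.002]
contact_force: [0.4, 1.1, 0.0]
width: 0.542
finger_force: 0.0
```

Request:
{"fn": "servo_tool", "kwargs": {
  "plan": [
    [0, 0, 0.7, 0, 0, 0, 117],
    [0, 0, 0.8, 0, 0, 0, 117],
    [0, 0, 0, 0, 0, 0, 117],
    [0, 0, 0, 0, 0, 0, 117],
    [0, 0, 0, 0, 0, 0, 117],
    [0, 0, 0, 0, 0, 0, 117],
    [0, 0, 0, 0, 0, 0, 117],
    [0, 0, 0, 0, 0, 0, 117]
  ]
}}

```text
time_s: 37.7
ee_pos: [0.557, -0.0024, 0.0762]
tcp_rot: [-0.134, 3.138, -0.0]
contact_force: [0.5, -0.2, -0.5]
width: 0.54
finger_force: 0.0
```

```bash
python3 w.py w11; python3 - <<'E'
from h import *
print(own(robot.get_obs()['ee_pos']))
from rk import racks
racks('w11',box=(-.062,-.005,-.1,-.03));racks('w11',box=(-.062,-.005,-.028,.028))
E
```

```text
37.7 [ 0.557  -0.0024  0.0762] [[-0.996, -0.085, 0.001], [-0.085, 0.996, -0.0], [-0.001, -0.0, -1.0]] 0.019 0.5401782097608749
[0.00097676 0.00155384]
[-0.0305 -0.0562] [0.05  0.033] 0.1
[-0.0267  0.0002] [0.044 0.033] 2.3
```

Request:
{"fn": "servo_tool", "kwargs": {
  "plan": [
    [0, -0.01, 0.7, 0, 0, 0, 117],
    [0, 0, 0.7, 0, 0, 0, 117],
    [0, 0, 0.5, 0, 0, 0, 117],
    [0, 0, 0.25, 0, 0, 0, 117],
    [0, 0, 0.1, 0, 0, 0, 117],
    [0, 0, 0.1, 0, 0, 0, 117],
    [0, 0, 0, 0, 0, 0, 117],
    [0, 0, 0, 0, 0, 0, 117]
  ]
}}

```text
time_s: 38.55
ee_pos: [0.5572, -0.0028, 0.0057]
tcp_rot: [-0.134, 3.138, -0.0]
contact_force: [-0.2, 1.0, -0.2]
width: 0.542
finger_force: 0.0
```

Request:
{"fn": "servo_tool", "kwargs": {
  "plan": [
    [0, 0, 0, 0, 0, 0, 125],
    [0, 0, 0, 0, 0, 0, 135],
    [0, 0, 0, 0, 0, 0, 145],
    [0, 0, 0, 0, 0, 0, 155],
    [0, 0, 0, 0, 0, 0, 165],
    [0, 0, 0, 0, 0, 0, 175],
    [0, 0, 0, 0, 0, 0, 180],
    [0, 0, 0, 0, 0, 0, 185]
  ]
}}

```text
time_s: 39.35
ee_pos: [0.5568, -0.0027, 0.0052]
tcp_rot: [-0.134, 3.138, -0.0]
contact_force: [-1.0, -0.5, 2.5]
width: 0.324
finger_force: 24.7
```

Request:
{"fn": "servo_tool", "kwargs": {
  "plan": [
    [0, 0, -0.1, 0, 0, 0, 185],
    [0, 0, -0.2, 0, 0, 0, 185],
    [0, 0, -0.3, 0, 0, 0, 185],
    [0, 0, -0.5, 0, 0, 0, 185],
    [0, 0, -0.7, 0, 0, 0, 185],
    [0, 0, -0.7, 0, 0, 0, 185],
    [0, 0, -0.7, 0, 0, 0, 185],
    [0, 0, -0.3, 0, 0, 0, 185]
  ]
}}

```text
time_s: 40.15
ee_pos: [0.5584, -0.0029, 0.1137]
tcp_rot: [-0.134, 3.134, -0.002]
contact_force: [0.2, -1.4, -0.3]
width: 0.313
finger_force: 24.4
```

Request:
{"fn": "servo_tool", "kwargs": {
  "plan": [
    [0.04, 0.4, 0, 0, 0, 0, 185],
    [0.09, 0.86, 0, 0, 0, 0, 185],
    [0.09, 0.9, 0, 0, 0, 0, 185],
    [0.09, 0.9, 0, 0, 0, 0, 185],
    [0.09, 0.9, 0, 0, 0, 0, 185],
    [0.09, 0.9, 0, 0, 0, 0, 185],
    [0.09, 0.9, 0, 0, 0, 0, 185],
    [0.09, 0.9, 0, 0, 0, 0, 185]
  ]
}}

```text
time_s: 40.95
ee_pos: [0.5178, 0.1963, 0.1086]
tcp_rot: [0.134, -3.136, 0.0]
contact_force: [0.2, -0.1, -0.6]
width: 0.325
finger_force: 24.5
```

Request:
{"fn": "servo_tool", "kwargs": {
  "plan": [
    [0.09, 0.9, 0, 0, 0, 0, 185],
    [0.09, 0.9, 0, 0, 0, 0, 185],
    [0.09, 0.9, 0, 0, 0, 0, 185],
    [0.09, 0.9, 0, 0, 0, 0, 185],
    [0.05, 0.4, 0, 0, 0, 0, 185],
    [0, 0.2, 0, 0, 0, 0.56, 185],
    [0, 0, 0, 0, 0, 0.56, 185],
    [0, 0, 0, 0, 0, 0, 185]
  ]
}}

```text
time_s: 41.75
ee_pos: [0.4957, 0.3191, 0.1091]
tcp_rot: [-0.042, -3.14, 0.001]
contact_force: [-0.6, 0.2, 0.0]
width: 0.32
finger_force: 24.5
```

```bash
python3 w.py w12; python3 - <<'E'
from h import *
s=np.load('w12.npz');K,T=s['K'],s['T'];g=cv2.cvtColor(cv2.imread('pics/w12.png'),cv2.COLOR_BGR2GRAY)
# profile along y through rack_left at x=.455 and .45, z=.032
for x in(.455,.465):
  k=np.arange(.33,.43,.003);q=proj(K,T,np.c_[np.full(len(k),x),k,np.full(len(k),.032)]).round().astype(int)
  print(x,[(round(float(a),3),int(g[b[1],b[0]])) for a,b in zip(k,q) if 0<=b[0]<640 and 0<=b[1]<480])
E
```

```text
41.75 [0.4957 0.3191 0.1091] [[-1.0, 0.027, -0.001], [0.027, 1.0, -0.001], [0.001, -0.001, -1.0]] 0.019 0.32024543965582425
0.455 [(0.33, 31), (0.333, 31), (0.336, 34), (0.339, 36), (0.342, 31), (0.345, 32), (0.348, 33), (0.351, 29), (0.354, 32), (0.357, 32), (0.36, 12), (0.363, 24), (0.366, 32), (0.369, 21), (0.372, 21), (0.375, 18), (0.378, 22), (0.381, 19), (0.384, 31), (0.387, 34), (0.39, 33), (0.393, 32), (0.396, 36), (0.399, 35), (0.402, 30), (0.405, 34), (0.408, 29), (0.411, 31), (0.414, 53), (0.417, 69), (0.42, 98), (0.423, 139), (0.426, 162), (0.429, 205)]
0.465 [(0.33, 22), (0.333, 20), (0.336, 18), (0.339, 27), (0.342, 31), (0.345, 35), (0.348, 30), (0.351, 31), (0.354, 32), (0.357, 27), (0.36, 15), (0.363, 26), (0.366, 35), (0.369, 60), (0.372, 54), (0.375, 55), (0.378, 50), (0.381, 45), (0.384, 39), (0.387, 34), (0.39, 34), (0.393, 30), (0.396, 35), (0.399, 29), (0.402, 34), (0.405, 32), (0.408, 34), (0.411, 34), (0.414, 42), (0.417, 68), (0.42, 128), (0.423, 134), (0.426, 148), (0.429, 204)]
```

Request:
{"fn": "servo_tool", "kwargs": {
  "plan": [
    [-0.04, 0.01, 0.5, 0, 0, 0, 185],
    [0, 0, 0.7, 0, 0, 0, 185],
    [0, 0, 0.7, 0, 0, 0, 185],
    [0, 0, 0.6, 0, 0, 0, 185],
    [0, 0, 0.4, 0, 0, 0, 185],
    [0, 0, 0.25, 0, 0, 0, 185],
    [0, 0, 0.15, 0, 0, 0, 185],
    [0, 0, 0.07, 0, 0, 0, 185]
  ]
}}

```text
time_s: 42.6
ee_pos: [0.498, 0.3194, 0.0088]
tcp_rot: [0.042, 3.141, 0.0]
contact_force: [0.3, -0.5, -0.5]
width: 0.32
finger_force: 24.5
```

Request:
{"fn": "servo_tool", "kwargs": {
  "plan": [
    [0, 0, 0.05, 0, 0, 0, 185],
    [0, 0, 0, 0, 0, 0, 185],
    [0, 0, 0.04, 0, 0, 0, 185],
    [0, 0, 0, 0, 0, 0, 185],
    [0, 0, 0.02, 0, 0, 0, 185],
    [0, 0, 0, 0, 0, 0, 185],
    [0, 0, 0, 0, 0, 0, 185],
    [0, 0, 0, 0, 0, 0, 185]
  ]
}}

```text
time_s: 43.4
ee_pos: [0.4978, 0.3195, 0.0056]
tcp_rot: [0.042, 3.141, 0.0]
contact_force: [0.1, -0.1, -1.0]
width: 0.319
finger_force: 24.5
```

Request:
{"fn": "servo_tool", "kwargs": {
  "plan": [
    [0, 0, 0.03, 0, 0, 0, 185],
    [0, 0, 0, 0, 0, 0, 185],
    [0, 0, 0.03, 0, 0, 0, 185],
    [0, 0, 0, 0, 0, 0, 185],
    [0, 0, 0.02, 0, 0, 0, 185],
    [0, 0, 0, 0, 0, 0, 185],
    [0, 0, 0, 0, 0, 0, 185],
    [0, 0, 0, 0, 0, 0, 185]
  ]
}}

```text
time_s: 44.2
ee_pos: [0.4978, 0.3195, 0.0033]
tcp_rot: [0.042, 3.141, 0.0]
contact_force: [-0.7, 0.5, -0.5]
width: 0.324
finger_force: 24.6
```

Request:
{"fn": "servo_tool", "kwargs": {
  "plan": [
    [0, 0, 0.02, 0, 0, 0, 185],
    [0, 0, 0, 0, 0, 0, 185],
    [0, 0, 0, 0, 0, 0, 185],
    [0, 0, 0, 0, 0, 0, 185],
    [0, 0, 0, 0, 0, 0, 175],
    [0, 0, 0, 0, 0, 0, 160],
    [0, 0, 0, 0, 0, 0, 145],
    [0, 0, 0, 0, 0, 0, 140]
  ]
}}

```text
time_s: 45.0
ee_pos: [0.4978, 0.3194, 0.0024]
tcp_rot: [-0.042, -3.141, 0.0]
contact_force: [-0.8, -0.1, 0.4]
width: 0.45
finger_force: 0.0
```

Request:
{"fn": "servo_tool", "kwargs": {
  "plan": [
    [0, 0, 0, 0, 0, 0, 140],
    [0, 0, -0.3, 0, 0, 0, 140],
    [0, 0, -0.6, 0, 0, 0, 140],
    [0, 0, -1, 0, 0, 0, 117],
    [0, 0, -1, 0, 0, 0, 117],
    [0, 0, -1, 0, 0, 0, 117],
    [-0.16, -0.9, 0, 0, 0, 0, 117],
    [-0.16, -0.9, 0, 0, 0, 0, 117]
  ]
}}

```text
time_s: 45.8
ee_pos: [0.5071, 0.2656, 0.1222]
tcp_rot: [0.039, 3.137, 0.002]
contact_force: [0.1, -0.5, 0.6]
width: 0.541
finger_force: 0.0
```

Request:
{"fn": "servo_tool", "kwargs": {
  "plan": [
    [-0.16, -0.9, 0, 0, 0, 0, 117],
    [-0.16, -0.9, 0, 0, 0, 0, 117],
    [-0.16, -0.9, 0, 0, 0, 0, 117],
    [-0.16, -0.9, 0, 0, 0, 0, 117],
    [-0.16, -0.9, 0, 0, 0, 0, 117],
    [-0.16, -0.9, 0, 0, 0, 0, 117],
    [-0.16, -0.9, 0, 0, 0, 0, 117],
    [-0.16, -0.9, 0, 0, 0, 0, 117]
  ]
}}

```text
time_s: 46.6
ee_pos: [0.5388, 0.0471, 0.1204]
tcp_rot: [0.042, 3.14, -0.0]
contact_force: [-0.2, 0.7, -0.8]
width: 0.535
finger_force: 0.0
```

Request:
{"fn": "servo_tool", "kwargs": {
  "plan": [
    [-0.16, -0.9, 0, 0, 0, 0, 117],
    [-0.16, -0.9, 0, 0, 0, 0, 117],
    [-0.16, -0.9, 0, 0, 0, 0, 117],
    [-0.16, -0.9, 0, 0, 0, 0, 117],
    [0, -0.18, 0, 0, 0, -0.56, 117],
    [0, 0, 0, 0, 0, -0.56, 117],
    [0, 0, 0.7, 0, 0, 0, 117],
    [0, 0, 0.7, 0, 0, 0, 117]
  ]
}}

```text
time_s: 47.4
ee_pos: [0.5558, -0.0662, 0.0788]
tcp_rot: [-0.133, 3.136, -0.001]
contact_force: [-0.8, -0.1, 0.0]
width: 0.539
finger_force: 0.0
```

```bash
python3 w.py w13; python3 - <<'E'
from h import *
print(own(robot.get_obs()['ee_pos']))
from rk import racks
racks('w13',box=(-.062,-.012,-.1,-.03));racks('w13',box=(-.062,-.012,-.1,.1))
E
```

```text
47.4 [ 0.5558 -0.0662  0.0788] [[-0.996, -0.085, 0.003], [-0.085, 0.996, -0.001], [-0.003, -0.001, -1.0]] 0.019 0.5393914227849281
[-0.00850655 -0.06083063]
[-0.0345 -0.0585] [0.029 0.044] 89.2
[-0.0345 -0.0585] [0.029 0.044] 89.2
```

Request:
{"fn": "servo_tool", "kwargs": {
  "plan": [
    [-0.05, 0.06, 0.7, 0, 0, 0, 117],
    [0, 0, 0.7, 0, 0, 0, 117],
    [0, 0, 0.5, 0, 0, 0, 117],
    [0, 0, 0.3, 0, 0, 0, 117],
    [0, 0, 0.15, 0, 0, 0, 117],
    [0, 0, 0.1, 0, 0, 0, 117],
    [0, 0, 0, 0, 0, 0, 117],
    [0, 0, 0, 0, 0, 0, 117]
  ]
}}

```text
time_s: 48.25
ee_pos: [0.5566, -0.0638, 0.0048]
tcp_rot: [-0.134, 3.138, -0.001]
contact_force: [-0.4, -0.8, -0.7]
width: 0.539
finger_force: 0.0
```

Request:
{"fn": "servo_tool", "kwargs": {
  "plan": [
    [0, 0, 0, 0, 0, 0, 125],
    [0, 0, 0, 0, 0, 0, 135],
    [0, 0, 0, 0, 0, 0, 145],
    [0, 0, 0, 0, 0, 0, 155],
    [0, 0, 0, 0, 0, 0, 165],
    [0, 0, 0, 0, 0, 0, 175],
    [0, 0, 0, 0, 0, 0, 180],
    [0, 0, 0, 0, 0, 0, 185]
  ]
}}

```text
time_s: 49.05
ee_pos: [0.5562, -0.0638, 0.0043]
tcp_rot: [-0.134, 3.138, -0.0]
contact_force: [-1.2, -0.1, 2.7]
width: 0.32
finger_force: 24.8
```

Request:
{"fn": "servo_tool", "kwargs": {
  "plan": [
    [0, 0, -0.1, 0, 0, 0, 185],
    [0, 0, -0.2, 0, 0, 0, 185],
    [0, 0, -0.3, 0, 0, 0, 185],
    [0, 0, -0.5, 0, 0, 0, 185],
    [0, 0, -0.7, 0, 0, 0, 185],
    [0, 0, -0.7, 0, 0, 0, 185],
    [0, 0, -0.7, 0, 0, 0, 185],
    [0, 0, -0.3, 0, 0, 0, 185]
  ]
}}

```text
time_s: 49.85
ee_pos: [0.5578, -0.0641, 0.1128]
tcp_rot: [-0.134, 3.134, -0.002]
contact_force: [0.4, 0.1, -1.0]
width: 0.316
finger_force: 24.6
```

Request:
{"fn": "servo_tool", "kwargs": {
  "plan": [
    [0.04, 0.4, 0, 0, 0, 0, 185],
    [0.09, 0.9, 0, 0, 0, 0, 185],
    [0.09, 0.9, 0, 0, 0, 0, 185],
    [0.09, 0.9, 0, 0, 0, 0, 185],
    [0.09, 0.9, 0, 0, 0, 0, 185],
    [0.09, 0.9, 0, 0, 0, 0, 185],
    [0.09, 0.9, 0, 0, 0, 0, 185],
    [0.09, 0.9, 0, 0, 0, 0, 185]
  ]
}}

```text
time_s: 50.65
ee_pos: [0.5172, 0.1366, 0.1078]
tcp_rot: [0.134, -3.136, -0.0]
contact_force: [-0.1, -1.1, -1.3]
width: 0.318
finger_force: 24.6
```

Request:
{"fn": "servo_tool", "kwargs": {
  "plan": [
    [0.09, 0.9, 0, 0, 0, 0, 185],
    [0.09, 0.9, 0, 0, 0, 0, 185],
    [0.09, 0.9, 0, 0, 0, 0, 185],
    [0.09, 0.9, 0, 0, 0, 0, 185],
    [0.07, 0.54, 0, 0, 0, 0, 185],
    [0, 0.2, 0, 0, 0, 0.56, 185],
    [0, 0, 0, 0, 0, 0.56, 185],
    [0, 0, 0, 0, 0, 0, 185]
  ]
}}

```text
time_s: 51.45
ee_pos: [0.494, 0.2637, 0.1082]
tcp_rot: [-0.042, -3.14, 0.001]
contact_force: [0.9, 0.4, 0.4]
width: 0.315
finger_force: 24.6
```

```bash
python3 w.py w14; python3 - <<'E'
from h import *
s=np.load('w14.npz');K,T=s['K'],s['T'];g=cv2.cvtColor(cv2.imread('pics/w14.png'),cv2.COLOR_BGR2GRAY)
for x in(.452,.462,.467):
  k=np.arange(.27,.43,.003);q=proj(K,T,np.c_[np.full(len(k),x),k,np.full(len(k),.032)]).round().astype(int)
  print(x,[(round(float(a),3),int(g[b[1],b[0]])) for a,b in zip(k,q) if 0<=b[0]<640 and 0<=b[1]<480])
E
```

```text
51.45 [0.494  0.2637 0.1082] [[-1.0, 0.027, -0.002], [0.027, 1.0, -0.001], [0.001, -0.001, -1.0]] 0.019 0.3152644758252537
0.452 [(0.27, 30), (0.273, 31), (0.276, 33), (0.279, 30), (0.282, 31), (0.285, 29), (0.288, 27), (0.291, 31), (0.294, 32), (0.297, 29), (0.3, 30), (0.303, 8), (0.306, 35), (0.309, 31), (0.312, 32), (0.315, 34), (0.318, 34), (0.321, 29), (0.324, 28), (0.327, 33), (0.33, 35), (0.333, 32), (0.336, 33), (0.339, 31), (0.342, 28), (0.345, 34), (0.348, 30), (0.351, 31), (0.354, 34), (0.357, 30), (0.36, 31), (0.363, 32), (0.366, 32), (0.369, 35), (0.372, 30), (0.375, 34), (0.378, 52), (0.381, 45), (0.384, 47), (0.387, 18), (0.39, 19), (0.393, 10), (0.396, 23), (0.399, 23), (0.402, 24), (0.405, 25), (0.408, 19), (0.411, 66), (0.414, 81), (0.417, 98), (0.42, 159), (0.423, 244), (0.426, 87), (0.429, 75)]
0.462 [(0.27, 25), (0.273, 25), (0.276, 24), (0.279, 20), (0.282, 23), (0.285, 23), (0.288, 25), (0.291, 27), (0.294, 28), (0.297, 26), (0.3, 33), (0.303, 17), (0.306, 33), (0.309, 26), (0.312, 26), (0.315, 26), (0.318, 26), (0.321, 27), (0.324, 27), (0.327, 31), (0.33, 32)
[... 433 characters left out ...]
67 [(0.27, 51), (0.273, 56), (0.276, 54), (0.279, 55), (0.282, 55), (0.285, 51), (0.288, 53), (0.291, 28), (0.294, 33), (0.297, 33), (0.3, 25), (0.303, 12), (0.306, 34), (0.309, 30), (0.312, 64), (0.315, 63), (0.318, 63), (0.321, 66), (0.324, 65), (0.327, 64), (0.33, 29), (0.333, 33), (0.336, 30), (0.339, 36), (0.342, 30), (0.345, 28), (0.348, 29), (0.351, 26), (0.354, 28), (0.357, 29), (0.36, 25), (0.363, 34), (0.366, 32), (0.369, 28), (0.372, 35), (0.375, 29), (0.378, 30), (0.381, 30), (0.384, 52), (0.387, 16), (0.39, 19), (0.393, 24), (0.396, 54), (0.399, 34), (0.402, 52), (0.405, 54), (0.408, 52), (0.411, 51), (0.414, 51), (0.417, 52), (0.42, 115), (0.423, 241), (0.426, 82), (0.429, 78)]
```

The left rack seems to have been knocked: it now spans y ≈ 0.385–0.42. I'll place this rack first, then look.

Request:
{"fn": "servo_tool", "kwargs": {
  "plan": [
    [-0.04, 0, 0.5, 0, 0, 0, 185],
    [0, 0, 0.7, 0, 0, 0, 185],
    [0, 0, 0.7, 0, 0, 0, 185],
    [0, 0, 0.6, 0, 0, 0, 185],
    [0, 0, 0.4, 0, 0, 0, 185],
    [0, 0, 0.25, 0, 0, 0, 185],
    [0, 0, 0.15, 0, 0, 0, 185],
    [0, 0, 0.07, 0, 0, 0, 185]
  ]
}}

```text
time_s: 52.3
ee_pos: [0.4964, 0.2635, 0.0079]
tcp_rot: [0.042, 3.141, 0.0]
contact_force: [0.5, -0.1, -0.8]
width: 0.321
finger_force: 24.6
```

Request:
{"fn": "servo_tool", "kwargs": {
  "plan": [
    [0, 0, 0.05, 0, 0, 0, 185],
    [0, 0, 0, 0, 0, 0, 185],
    [0, 0, 0.04, 0, 0, 0, 185],
    [0, 0, 0, 0, 0, 0, 185],
    [0, 0, 0.03, 0, 0, 0, 185],
    [0, 0, 0, 0, 0, 0, 185],
    [0, 0, 0.03, 0, 0, 0, 185],
    [0, 0, 0, 0, 0, 0, 185]
  ]
}}

```text
time_s: 53.1
ee_pos: [0.496, 0.2634, 0.0033]
tcp_rot: [-0.042, -3.141, 0.0]
contact_force: [-0.4, 0.3, -1.5]
width: 0.321
finger_force: 24.6
```

Request:
{"fn": "servo_tool", "kwargs": {
  "plan": [
    [0, 0, 0.03, 0, 0, 0, 185],
    [0, 0, 0, 0, 0, 0, 185],
    [0, 0, 0.02, 0, 0, 0, 185],
    [0, 0, 0, 0, 0, 0, 185],
    [0, 0, 0, 0, 0, 0, 175],
    [0, 0, 0, 0, 0, 0, 160],
    [0, 0, 0, 0, 0, 0, 145],
    [0, 0, 0, 0, 0, 0, 140]
  ]
}}

```text
time_s: 53.9
ee_pos: [0.4962, 0.2635, 0.0019]
tcp_rot: [0.042, 3.141, 0.0]
contact_force: [0.3, -0.0, 0.7]
width: 0.454
finger_force: 0.0
```

Request:
{"fn": "servo_tool", "kwargs": {
  "plan": [
    [0, 0, 0, 0, 0, 0, 140],
    [0, 0, -0.3, 0, 0, 0, 140],
    [0, 0, -0.6, 0, 0, 0, 140],
    [0, 0, -1, 0, 0, 0, 117],
    [0, 0, -1, 0, 0, 0, 117],
    [0, 0, -1, 0, 0, 0, 117],
    [0.5, 0.5, -1, 0, 0, 0, 117],
    [0.5, 0.5, -1, 0, 0, 0, 117]
  ]
}}

```text
time_s: 54.7
ee_pos: [0.4669, 0.2942, 0.1811]
tcp_rot: [0.044, 3.14, 0.001]
contact_force: [-0.1, 0.1, -0.5]
width: 0.541
finger_force: 0.0
```

Request:
{"fn": "servo_tool", "kwargs": {
  "plan": [
    [0.6, 0.5, -0.5, 0, 0, 0, 117],
    [0.6, 0.5, 0, 0, 0, 0, 117],
    [0.6, 0.3, 0, 0, 0, 0, 117],
    [0, 0, 0, 0, 0, 0, 117],
    [0, 0, 0, 0, 0, 0, 117],
    [0, 0, 0, 0, 0, 0, 117],
    [0, 0, 0, 0, 0, 0, 117],
    [0, 0, 0, 0, 0, 0, 117]
  ]
}}

```text
time_s: 55.5
ee_pos: [0.4146, 0.3342, 0.1939]
tcp_rot: [-0.044, -3.141, 0.0]
contact_force: [0.2, 0.4, 0.7]
width: 0.54
finger_force: 0.0
```

```bash
python3 w.py w15; python3 - <<'E'
from h import *
i,K,T=cap('scene');np.savez('s4.npz',K=K,T=T);cv2.imwrite('pics/s4.png',i)
s=np.load('w15.npz');w=cv2.imread('pics/w15.png')
p=proj(s['K'],s['T'],[.4965,.3195,.02])[0].astype(int);print(p)
y0=max(0,p[1]-130);x0=max(0,p[0]-160);print(x0,y0)
a=cv2.resize(w[y0:y0+250,x0:x0+320],None,fx=1.6,fy=1.6)
b=i[150:400,165:450]
cv2.imwrite('pics/m15.png',np.hstack([a,np.vstack([b,np.zeros((a.shape[0]-250,285,3),np.uint8)])]))
E
```

```text
55.5 [0.4146 0.3342 0.1939] [[-1.0, 0.028, -0.0], [0.028, 1.0, -0.0], [0.0, -0.0, -1.0]] 0.019 0.5397418986260567
[309 288]
149 158
```

View pics/m15.png

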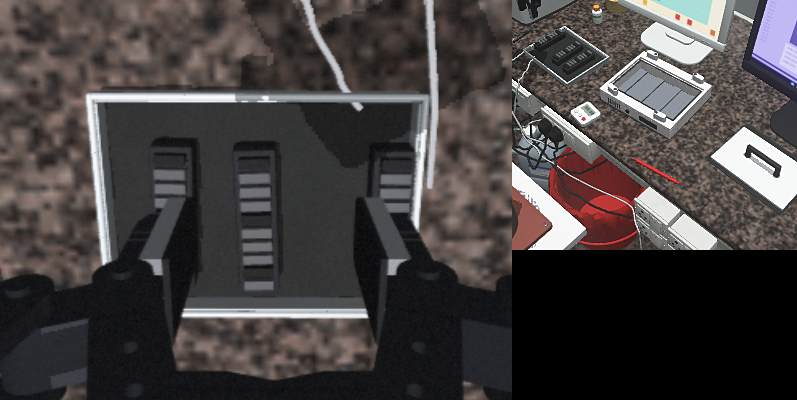

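The left rack now stands by the left wall, at crop x 372–415, y 145. The other two racks stand free, the panel is on the mat and the well is empty. I'll check the moved rack for tilt by number.

```bash
python3 - <<'E'
from h import *
s=np.load('w15.npz');K,T=s['K'],s['T']
f=lambda x,y:[149+x/1.6,158+y/1.6]
for nm,q in (('L',[(383,150),(410,150),(415,150),(372,148)]),('M',[(243,150),(272,150),(278,150),(233,150)]),('R',[(158,150),(187,150),(199,150),(150,150)])):
    print(nm,'z.032',ray(K,T,[f(*a) for a in q],.032)[:,:2].round(4).tolist(),'z.006',ray(K,T,[f(*a) for a in q],.006)[-2:,1].round(4))
print('Lwall',ray(K,T,[f(416,130),f(427,130)],.02).round(4))
g=cv2.cvtColor(cv2.imread('pics/w15.png'),cv2.COLOR_BGR2GRAY)
for r in (250,254,258,266,276): print(r,g[r,376:420].tolist())
E
```

```text
L z.032 [[0.4524, 0.4019], [0.4529, 0.419], [0.453, 0.4222], [0.4509, 0.3949]] z.006 [0.4292 0.3997]
M z.032 [[0.4501, 0.3132], [0.4506, 0.3316], [0.4507, 0.3354], [0.4499, 0.3069]] z.006 [0.3354 0.3045]
R z.032 [[0.4486, 0.2594], [0.4491, 0.2778], [0.4493, 0.2854], [0.4485, 0.2543]] z.006 [0.2812 0.2477]
Lwall [[0.4434 0.4254 0.02  ]
 [0.4436 0.4326 0.02  ]]
250 [33, 32, 31, 31, 11, 14, 19, 17, 17, 12, 13, 19, 17, 18, 21, 13, 18, 19, 19, 16, 22, 23, 20, 16, 20, 19, 18, 22, 16, 26, 26, 51, 131, 225, 171, 195, 249, 248, 224, 95, 124, 178, 204, 204]
254 [32, 31, 31, 27, 11, 17, 17, 24, 33, 31, 33, 33, 37, 33, 39, 59, 58, 57, 58, 58, 56, 56, 58, 57, 55, 56, 55, 56, 57, 57, 56, 53, 83, 154, 161, 177, 250, 239, 161, 73, 98, 177, 203, 203]
258 [35, 32, 31, 35, 17, 17, 19, 29, 38, 60, 43, 15, 27, 43, 43, 36, 41, 43, 45, 43, 42, 43, 41, 40, 41, 41, 39, 41, 40, 40, 39, 51, 86, 176, 206, 242, 250, 230, 90, 62, 127, 205, 203, 201]
266 [53, 54, 52, 20, 19, 29, 39, 56, 59, 55, 31, 39, 35, 38, 41, 45, 42, 42, 42, 44, 39, 43, 41, 44, 43, 39, 40, 43, 38, 45, 56, 78, 150, 181, 236, 250, 238, 166, 89, 100, 178, 204, 203, 190]
276 [54, 59, 34, 17, 23, 30, 51, 54, 57, 55, 72, 108, 109, 107, 106, 109, 106, 107, 108, 106, 106, 106, 104, 105, 103, 102, 104, 101, 104, 109, 62, 116, 189, 230, 249, 242, 180, 118, 114, 112, 114, 118, 118, 121]
```

Request:
{"fn": "servo_tool", "kwargs": {
  "plan": [
    [-0.85, 0.6, 0, 0, 0, 0, 117],
    [-0.85, 0.6, 0, 0, 0, 0, 117],
    [-0.85, 0.6, 0, 0, 0, 0, 117],
    [-0.85, 0.7, 0, 0, 0, 0, 117],
    [0, 0, 0, 0, 0, 0, 117],
    [0, 0, 0, 0, 0, 0, 117],
    [0, 0, 0, 0, 0, 0, 117],
    [0, 0, 0, 0, 0, 0, 117]
  ]
}}

```text
time_s: 56.4
ee_pos: [0.5174, 0.4065, 0.1944]
tcp_rot: [0.042, 3.141, 0.0]
contact_force: [-0.8, 0.4, 0.6]
width: 0.543
finger_force: 0.0
```

```bash
python3 w.py w16; python3 - <<'E'
from h import *
w=cv2.imread('pics/w16.png');s=np.load('w16.npz')
print(proj(s['K'],s['T'],[[.45,.395,.032],[.45,.4225,.02],[.55,.409,.032]]).round())
a=cv2.resize(w[100:300,200:400],(600,600),interpolation=cv2.INTER_CUBIC);a=np.clip(a*1.8,0,255).astype('uint8')
cv2.imwrite('pics/w16c.png',a)
E
```

```text
56.4 [0.5174 0.4065 0.1944] [[-1.0, 0.027, 0.0], [0.027, 1.0, 0.0], [-0.0, 0.0, -1.0]] 0.019 0.5425814110480051
[[306. 146.]
 [335. 145.]
 [324. 248.]]
```

View pics/w16c.png

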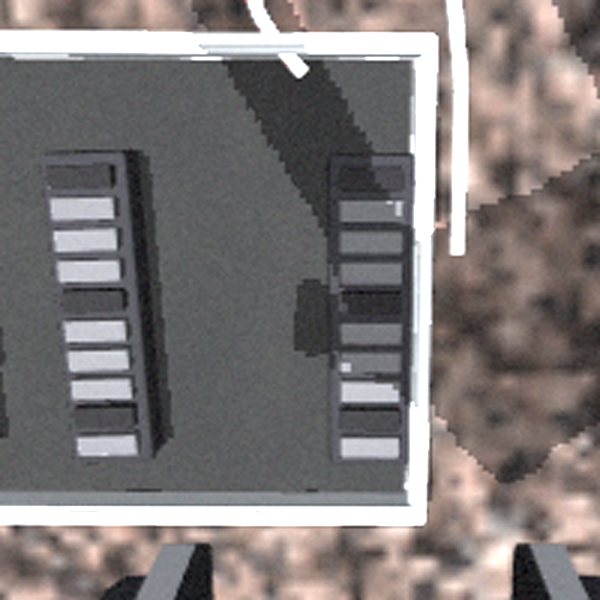

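The moved rack lies flat against the wall, with the same width (82 px) as the middle rack. Last check: the panel position, then hand in.

```bash
python3 - <<'E'
from h import *
i,K,T=cap('scene')
m=(i.min(2)>150).astype('uint8');n,l,st,ce=cv2.connectedComponentsWithStats(m)
u,v=proj(K,T,[.53,-.33,.011])[0].round().astype(int);k=l[v,u]
P=ray(K,T,cv2.findContours((l==k).astype('uint8'),0,2)[0][0][:,0],.011)[:,:2].astype(np.float32)
r=cv2.minAreaRect(P);print(k,r)
if abs(r[0][0]-.556)<.01 and abs(r[0][1]+.364)<.01: print(robot.job_done())
E
```

```text
172 ((0.5556853413581848, -0.3652001619338989), (0.22154013812541962, 0.13953140377998352), 87.8501205444336)
the job is handed in; nothing more can be done
None
```

The job is handed in: all four turn buttons are turned aside, the panel lies handle up in the middle of the mat, and all three racks stand flat in the tray, one of them against the left wall after being knocked there.

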